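# Knocking in the leg sockets of a kitchen unit

## Task

The bottom panel of a new kitchen unit lies underside up on the worktop, with three black leg sockets started in their bores but still standing proud. Pick up the rubber mallet by its handle and knock each of the three home with sharp blows rather than a slow push, never pressing on a socket with the gripper, until its flange sits flat on the panel; then stand the mallet back on its striking face on the grey tool mat with its head wholly on the mat, and let go. Do not knock the leg that is already fitted in the fourth corner, and leave the other things lying or standing where they are.

Things in the scene. Friction and masses are not known exactly. Their poses are not given: they have to be found in the camera images.
- panel: white melamine board 264 x 300 x 18 mm (its x, y, z), lying flat and not moving; origin at the centre of its underside, on the worktop. Its yaw may be anything. Sockets a, b, c and the fitted leg stand at its (x, y) = (80, 95), (-80, 95), (-80, -95) and (80, -95) mm
- socket_a (a joint): black leg socket a on two sprung split pegs in bores of the panel. Joint in m: 0 = its flange 11 mm above the panel, 0.011 = fully home, flange flat on the panel; starts between 0 and 0.005. Moves only straight down, against about 10 N at the top to 14 N near home, and stays where a blow leaves it; home is a hard stop
- socket_b (a joint): as socket_a, same sizes and joint values
- socket_c (a joint): as socket_a, same sizes and joint values
- socket_a_top (a point): centre of the flat top of socket a, where the blow lands. The socket is a round flange 62 mm across, 5 mm thick, with a tube 36 mm across standing 28 mm on it: the top is 33 mm above the flange's underside; 62 mm above the worktop at joint 0, 51 mm when home
- socket_b_top (a point): the same point of socket b
- socket_c_top (a point): the same point of socket c
- fitted_leg: fourth socket, already home, with its black leg plugged in, foot upwards: tube 36 mm across, stem 34 mm, foot disc 58 mm across on top; rigid with the panel. Origin on the panel's top face on the leg's axis; top 156 mm above the worktop
- mallet: rubber mallet, about 0.45 kg, standing on one striking face on the tool mat: black head 64 mm across, 94 mm tall, wooden handle with red end. Origin: centre of the lower striking face; z up, x along the handle. The handle is a flat-sided bar 22 mm wide (y) and 28 mm tall (z), its axis 47 mm above the origin, from the head out to x = 235 mm.
- mallet_grip (a point): point on the handle's axis 75 mm from the head's axis, 47 mm above the lower face: a good place to grip (22 mm wide, across the handle); axes as the mallet's. The centre of mass lies 15 mm from the head's axis
- tool_mat: grey rubber mat 260 x 200 x 3 mm (its x, y, z), fixed; origin at the centre of its underside, on the worktop
- carton: flattened brown carton 260 x 200 x 3 mm, fixed, with two legs standing on it; origin at the centre of its underside. Beyond it and the mat, over 0.5 m to either side, and in the far right corner stand a toaster, a drill and a kettle, up to 240 mm tall, out of the way
- screwdriver: screwdriver with orange handle, 170 mm long, up to 26 mm thick, lying on the tool mat; x along it towards the tip, origin under its middle; leave it
- leg_1: black adjustable leg standing on its foot disc (58 mm across) on the panel, between two sockets, stem 34 mm across, 117 mm tall; origin at the centre of its underside; leave it
- leg_2: as leg_1, but standing on the carton
- leg_3: as leg_2
- screw_tub: blue open tub of screws, 70 x 48 x 30 mm, standing on the panel; origin at the centre of its underside; leave it
- tape: yellow tape measure lying on its side on the panel, 66 x 56 x 33 mm; origin at the centre of its underside; leave it
- mug: mug, 80 mm across, 92 mm tall, handle on its +y side reaching 77 mm from its axis; origin at the centre of its underside; leave it
- glue: yellow glue bottle with red cap, 60 mm across, 165 mm tall; origin at the centre of its underside; leave it

How it is judged (in metres and radians):
On the way, in this order (a step that is already met when the one before it is completed fails the run):
1. the mallet is picked up (height (world z) of mallet above 0.03 m), for 0.1 s.
2. a socket is moved by a sharp mallet blow (faster than 60 mm/s) (((velocity of joint socket_a above 0.06 m/s and contact force between mallet and socket_a above 1 N) or (velocity of joint socket_b above 0.06 m/s and contact force between mallet and socket_b above 1 N) or (velocity of joint socket_c above 0.06 m/s and contact force between mallet and socket_c above 1 N))).
3. with one socket home, another is moved by a sharp mallet blow (((value of joint socket_a above 0.0098 m and (velocity of joint socket_b above 0.06 m/s and contact force between mallet and socket_b above 1 N)) or (value of joint socket_a above 0.0098 m and (velocity of joint socket_c above 0.06 m/s and contact force between mallet and socket_c above 1 N)) or (value of joint socket_b above 0.0098 m and (velocity of joint socket_a above 0.06 m/s and contact force between mallet and socket_a above 1 N)) or (value of joint socket_b above 0.0098 m and (velocity of joint socket_c above 0.06 m/s and contact force between mallet and socket_c above 1 N)) or (value of joint socket_c above 0.0098 m and (velocity of joint socket_a above 0.06 m/s and contact force between mallet and socket_a above 1 N)) or (value of joint socket_c above 0.0098 m and (velocity of joint socket_b above 0.06 m/s and contact force between mallet and socket_b above 1 N)))).
4. with two sockets home, the last is moved by a sharp mallet blow (((value of joint each of socket_b, socket_c above 0.0098 m and (velocity of joint socket_a above 0.06 m/s and contact force between mallet and socket_a above 1 N)) or (value of joint each of socket_a, socket_c above 0.0098 m and (velocity of joint socket_b above 0.06 m/s and contact force between mallet and socket_b above 1 N)) or (value of joint each of socket_a, socket_b above 0.0098 m and (velocity of joint socket_c above 0.06 m/s and contact force between mallet and socket_c above 1 N)))).
At the end, for the whole second after the job is handed in: All three sockets are home (joint above 0.0098 m, so the flange is within 1.2 mm of the panel) and the mallet stands at rest on its striking face on the tool mat, upright within 0.1 rad, its head wholly on the mat (within 7 mm), released (value of joint each of socket_a, socket_b, socket_c above 0.0098 m and x of mallet in the frame of tool_mat between -0.105 and 0.105 m and y of mallet in the frame of tool_mat between -0.075 and 0.075 m and z of mallet in the frame of tool_mat below 0.008 m and angle between mallet's own z axis and vertical below 0.1 rad and linear speed of mallet below 0.02 m/s); the robot touches nothing.
It fails at once if a socket is pressed with the gripper or arm (contact force between any of the fingers, the arm and socket_a above 2 N or contact force between any of the fingers, the arm and socket_b above 2 N or contact force between any of the fingers, the arm and socket_c above 2 N).
It fails at once if the fitted leg is knocked (over 5 N) (contact force between fitted_leg and anything else above 5 N).
It fails at once if another loose thing is shifted by more than 25 mm (distance of any of screwdriver, leg_1, leg_2, leg_3, screw_tub, tape, mug, glue from where it was at the start of the episode above 0.025 m).
It fails at once if another loose thing is tipped over (angle between any of leg_1, leg_2, leg_3, screw_tub, tape, mug, glue's own z axis and vertical above 0.35 rad).
It also fails if it takes over 58 s, if anything falls off the work surface, if the arm or the gripper's body presses on something with over 40 N, if the wrist force passes 120 N, or if a joint passes its speed limit or range.

## Robot

A 6-joint arm with a two-finger parallel gripper is mounted at the origin on the work surface. World frame = base frame: x ahead of the robot, y to its left, z up, the work surface at z = 0. Lengths are in mm, angles in rad, forces in N, time in s.
With the tool pointing down it reaches from about 400 to 925 mm from the base axis. Payload 12.5 kg.
Tool frame: the origin (TCP) lies at the very end of the fingers, on their centre line; the grasp point (between the pads) lies behind it (env.grip_depth is the z of the grasp point in the tool frame, in mm); z points along the fingers, y is the line along which they close (so a half turn about z gives the same grasp; the last joint's range is limited). The gripper opens to 95 mm and grips with 3 to 60 N. Pads are 20 mm wide; open, the fingers measure 119 mm over their backs; the gripper's body (75 mm by 180 mm) begins 59 mm behind the grasp point.
Start: joints at [1.238, 0.491, 1.559, -0, 1.092, -0.106], TCP at [140.519, 609.017, 214.661] pointing down, gripper open.
Joint ranges: [-3.1, 3.1], [-0.84, 2.19], [0.05, 2.79], [-1.13, 4.28], [0.06, 2.93], [-2.69, 2.69]. Speed limits (rad/s): [2.22, 2.22, 2.79, 3.14, 3.14, 3.14].

## Interface

Orientations are given as [roll, pitch, yaw] about the fixed x, y, z axes, in that order (R = Rz(yaw) Ry(pitch) Rx(roll)).
In Python, from cell import env, optics gives the robot as it stands.
- The arm moves only by the tool step_arm, never from a script. Its argument "moves" is a list of rows, each an object of numbers: "tx", "ty", "tz": the shift along the tool's x, y, z in mm; "roll": the turn about the tool's z in rad. In form: [{"tx": .., "ty": .., "tz": .., "roll": ..}, ...]. A call has 1 to 12 rows; each row is the pose to reach, as a shift and turn from the pose commanded when the call began, along the tool's axes at that moment; what a row does not reach only later rows make up. A row lasts 1/12 s, in which the tool goes at most 41.7 mm and 7.16 degrees, less where a joint would pass 70% of its speed; a pose out of reach is approached as far as the arm can. A call with a gripper value outside its range is refused whole. "grip" is the finger opening in mm, from 0 to 95.1, set as the call begins (left out, the last holds). The fingers move at their own pace and stop on an object; the grip force is fixed at half the most. Time passes only in rows, so rows that repeat a pose let the fingers close. It gives the time, the measured TCP pose, the force, the opening and the grip force at its end, in the units of the state.
- env.state(): the state, without advancing time (a new reading comes with each control period).
- optics.read_camera(name): name is "scene" or "top" or "wrist"; returns a dict with "pixels" (400x640x3 uint8, blue, green, red), "mtx" (3x3 intrinsics, pixels), "view" (4x4, takes a point from world to camera coordinates). Camera axes: x right, y down, z forward; pixel columns grow to the right and rows downward; lengths in mm; the calibration is good to about 2 mm. A picture is of the moment at which its call begins. There is no depth.
- env.job_done(): hands the job in; it is judged then, once.
The state is a dict: "t": time; "joints": joint angles; "qvel": joint speeds; "tau": joint torques, N m; "eef_pos": TCP position; "tcp_rot": TCP orientation; "ft_force": force on the tool from outside, world axes, zero at the start; "moment": the same for the moment, N m; "opening": opening from 0.0 (shut) to 1.0 (fully open); "grip_force": force on a finger pad.
Only numpy, scipy, OpenCV 4.12 (cv2) and the standard library are available. Lean on these libraries where they do the work, as an engineer would, in place of code of your own. Each camera call takes 0.05 s, during which the arm holds its last target. There are 200 camera calls.

## Working session

There is one attempt and no reset: what is moved stays moved. The work goes in short steps, Python scripts to look and compute and a tool call to move; the robot and the scene stay as the last step left them, time stands still between calls to the robot, and variables do not carry over. Pictures are saved under pics/ and viewed, at most 10 in all, crops included, and the job is handed in when it is done.

Besides the shell and the picture viewer there is one more tool, called after "Emit:" in YAML: its name, and indented under it one key for each argument. step_arm: Moves the arm, as the interface text tells. Its arguments: {"type":"object","properties":{"moves":{"type":"array"},"grip":{"type":"number"}},"required":["moves"]}

```bash
mkdir -p pics; ls
python3 - <<'E'
from cell import env, optics
import cv2
print(env.state(), env.grip_depth)
for n in ("scene","top"):
    c=optics.read_camera(n); cv2.imwrite(f"pics/{n}0.png",c["pixels"]); print(n,c["mtx"].tolist(),c["view"].round(4).tolist())
E
```

```text
pics
{'t': 0.0, 'joints': array([ 1.23839215e+00,  4.91548511e-01,  1.55950134e+00, -1.97829328e-05,
        1.09171206e+00, -1.05586554e-01]), 'qvel': array([ 0.00045008, -0.0026583 , -0.00038271, -0.00057227,  0.00172727,
       -0.00100969]), 'tau': array([-9.53935751e-05, -6.12639070e+01, -2.58184719e+01,  6.92586112e-02,
        4.82360681e-02, -1.03970715e-04]), 'eef_pos': array([140.43312678, 608.7375164 , 214.05075144]), 'tcp_rot': array([-3.14042805e+00, -1.05781689e-04,  2.91478410e+00]), 'ft_force': array([0.62425778, 0.10275024, 0.18135193]), 'moment': array([-0.01463753, -0.00552778,  0.01858089]), 'grip_force': 0.0, 'opening': 1.0069123023419313} -18.8
scene [[480.89072118664507, 0.0, 320.5178982908528], [0.0, 480.89072118664507, 200.52973829165867], [0.0, 0.0, 1.0]] [[-0.8679, 0.4965, -0.0155, 525.9662], [0.4256, 0.7272, -0.5386, -209.5747], [-0.2562, -0.474, -0.8424, 1555.275], [0.0, 0.0, 0.0, 1.0]]
top [[390.77251728365377, 0.0, 319.63156447856], [0.0, 390.77251728365377, 203.02311926730837], [0.0, 0.0, 1.0]] [[0.017, -0.9999, -0.0031, -10.2605], [-0.976, -0.016, -0.217, 606.8397], [0.217, 0.0067, -0.9762, 1193.2363], [0.0, 0.0, 0.0, 1.0]]
```

View pics/scene0.png

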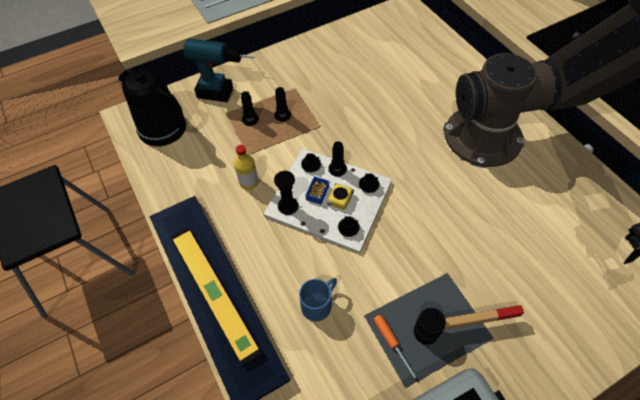

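View pics/top0.png

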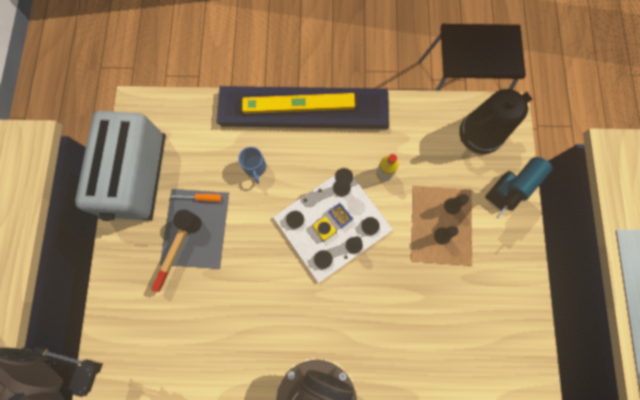

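The scene view shows the panel around (330,200): the fitted leg stands at (287,190), sockets at (312,162), (369,183) and (348,226), and a loose leg at (338,158). The mallet head is at (431,325), with its handle running to (522,311). In the top view the mallet head is at (186,222) with its red end at (157,285), and the sockets are at (295,220), (322,260) and (370,226). Next I'll enlarge both.

Run:
```python
import cv2
t=cv2.imread("pics/top0.png"); s=cv2.imread("pics/scene0.png")
cv2.imwrite("pics/topc.png",cv2.convertScaleAbs(cv2.resize(t[160:300,145:395],None,fx=3.2,fy=3.2,interpolation=cv2.INTER_CUBIC),alpha=1.3,beta=15))
cv2.imwrite("pics/scenec.png",cv2.convertScaleAbs(cv2.resize(s[135:385,260:530],None,fx=2.4,fy=2.4,interpolation=cv2.INTER_CUBIC),alpha=1.3,beta=15))
```

```text
(no output)
```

View pics/topc.png

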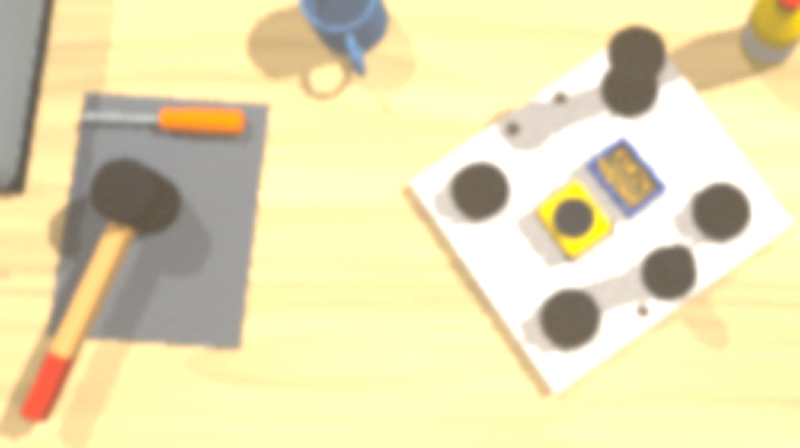

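View pics/scenec.png

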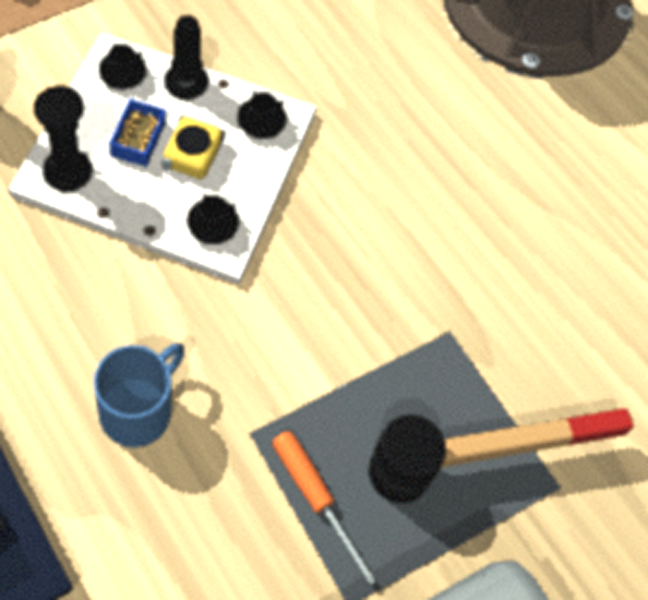

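The enlarged crops give the matched points: the sockets in top are a (480,191), b (570,320) and c (721,212), with the fitted leg at (630,90). The mallet head's top face is at about (124,190) in top and (413,448) in scene, and the red boundary is at (62,357) and (571,429).

```bash
cat > h.py <<'E'
import numpy as np, cv2
from scipy.optimize import least_squares
K={'s':np.array([[480.8907,0,320.5179],[0,480.8907,200.5297],[0,0,1]]),'t':np.array([[390.7725,0,319.6316],[0,390.7725,203.0231],[0,0,1]])}
V={'s':np.array([[-0.8679,0.4965,-0.0155,525.9662],[0.4256,0.7272,-0.5386,-209.5747],[-0.2562,-0.474,-0.8424,1555.275]]),'t':np.array([[0.017,-0.9999,-0.0031,-10.2605],[-0.976,-0.016,-0.217,606.8397],[0.217,0.0067,-0.9762,1193.2363]])}
def tc(p): return np.array(p)/3.2+[145-.35,160-.35]
def sc(p): return np.array(p)/2.4+[260-.3,135-.3]
def tri(t,s):
    X=cv2.triangulatePoints(K['t']@V['t'],K['s']@V['s'],t.reshape(2,1),s.reshape(2,1)); return (X[:3]/X[3]).ravel()
def proj(c,P):
    q=(K[c]@(V[c]@np.c_[P,np.ones(len(P))].T)).T; return q[:,:2]/q[:,2:]
def flat(c,uv,z):
    C=-V[c][:,:3].T@V[c][:,3]; d=V[c][:,:3].T@np.linalg.inv(K[c])@np.r_[uv,1]; return C+d*(z-C[2])/d[2]
E
python3 - <<'E'
from h import *
np.set_printoptions(precision=1,suppress=True)
for n,t,s in [('a',(480,190),(213,219)),('b',(570,319),(263,115)),('c',(721,211),(122,66)),('legfoot',(637,52),(59,106)),
 ('headtop',(124,189),(413,446)),('redbd',(62,357),(571,429)),('redend',(35,417),(631,420)),('neck',(121,229),(446,451)),
 ('m1',(86,93),(350,600)),('m2',(268,104),(252,435)),('m3',(240,347),(449,333)),('p1',(408,187),(243,278)),('p2',(552,393),(316,110)),('p3',(793,218),(97,36)),
 ('mugc',(345,5),(135,385)),('tape',(574,218),(193,140)),('leg1top',(668,270),(188,30))]:
    X=tri(tc(t),sc(s)); print(n,X, np.linalg.norm(proj('t',X[None])[0]-tc(t)).round(1))
def fit(model,obs,x0):
    r=least_squares(lambda p:np.concatenate([proj(c,model(p)[[i]])[0]-uv for c,i,uv in obs]),x0); print(r.x,np.abs(r.fun).max()); return r.x
def R(y): return np.array([[np.cos(y),-np.sin(y)],[np.sin(y),np.cos(y)]])
L=np.array([[80,95],[-80,95],[-80,-95],[132,150],[-132,150],[-132,-150]]);
def pm(p): return np.c_[L@R(p[2]).T+p[:2],[p[3],p[4],p[5],18,18,18]]
obs=[('t',i,tc(q)) for i,q in enumerate([(480,190),(570,319),(721,211),(408,185),(552,390),(793,217)])]+[('s',i,sc(q)) for i,q in enumerate([(213,219),(263,115),(122,66),(243,276),(316,108),(97,35)])]
p=fit(pm,obs,[600,0,0.6,58,58,58]); print(pm(p)); print('leg',R(p[2])@[80,-95]+p[:2])
E
```

```text
a [560.6  80.6  30.1] 0.3
b [430.3 -13.8  30.6] 0.3
c [ 543.4 -167.3   31.1] 0.6
legfoot [673.6 -72.6 152.9] 0.0
headtop [544.6 426.3  89.4] 0.1
redbd [381.9 485.7  53. ] 0.3
redend [322.7 508.2  51.4] 1.0
neck [508.  439.9  55. ] 0.8
m1 [662.5 506.    6.8] 0.2
m2 [654.6 313.6  -0.7] 0.1
m3 [398.1 324.9  -2.3] 0.1
p1 [565.9 156.7  13.4] 0.5
p2 [358.5   2.2   8.9] 0.7
p3 [ 540.2 -244.2    7.3] 0.2
mugc [746.1 224.5  63.7] 0.1
tape [530.2 -16.2  47.9] 0.3
leg1top [ 476.6 -110.   121.3] 2.9
[553.2 -41.4   0.6  32.1  32.4  33.9] 1.544057168956357
[[ 560.3   82.6   32.1]
 [ 432.2  -13.3   32.4]
 [ 546.1 -165.4   33.9]
 [ 569.   157.8   18. ]
 [ 357.6   -0.5   18. ]
 [ 537.4 -240.6   18. ]]
leg [674.2 -69.5]
```

```bash
cat >> h.py <<'E'
def mv(p,yaw,x,y,z,yt):
    c,s=np.cos(yaw),np.sin(yaw); d=np.array([x,y,z])-p
    return np.round([c*d[0]+s*d[1], s*d[0]-c*d[1], -d[2]],1), round((yaw-yt+np.pi)%(2*np.pi)-np.pi,3), 'rows',round(max(np.linalg.norm(d)/41.7,abs((yaw-yt+np.pi)%(2*np.pi)-np.pi)/.125),1)
def now(*a):
    from cell import env
    s=env.state(); return mv(s['eef_pos'],s['tcp_rot'][2],*a)
E
python3 -c "
from h import *
print(now(479,450.6,150,2.787))"
```

```text
(array([-365.5,  -78. ,   64.2]), np.float64(0.128), 'rows', np.float64(9.1))
```

Emit:
step_arm:
  moves:
    - {"tx": -365.5, "ty": -78, "tz": 64.5, "roll": 0.128}
    - {"tx": -365.5, "ty": -78, "tz": 64.5, "roll": 0.128}
    - {"tx": -365.5, "ty": -78, "tz": 64.5, "roll": 0.128}
    - {"tx": -365.5, "ty": -78, "tz": 64.5, "roll": 0.128}
    - {"tx": -365.5, "ty": -78, "tz": 64.5, "roll": 0.128}
    - {"tx": -365.5, "ty": -78, "tz": 64.5, "roll": 0.128}
    - {"tx": -365.5, "ty": -78, "tz": 64.5, "roll": 0.128}
    - {"tx": -365.5, "ty": -78, "tz": 64.5, "roll": 0.128}
    - {"tx": -365.5, "ty": -78, "tz": 64.5, "roll": 0.128}
    - {"tx": -365.5, "ty": -78, "tz": 64.5, "roll": 0.128}
    - {"tx": -365.5, "ty": -78, "tz": 64.5, "roll": 0.128}
    - {"tx": -365.5, "ty": -78, "tz": 64.5, "roll": 0.128}
  grip: 70

```text
t: 1.1
eef_pos: [478.8, 450.7, 149.7]
tcp_rot: [-3.141, -0.001, 2.786]
ft_force: [-0.2, 0.4, -0.4]
opening: 0.735
grip_force: 0.0
```

Run:
```python
from h import *
from cell import env,optics
s=env.state(); print(s['t'],s['eef_pos'],s['tcp_rot'])
c=optics.read_camera("wrist"); cv2.imwrite("pics/w1.png",c["pixels"])
P=np.array([[479,450.6,50],[544.6,426.3,97],[322.7,508.2,50],[381.9,485.7,50.]])
q=(c['mtx']@(c['view']@np.c_[P,np.ones(4)].T)[:3]).T; print(q[:,:2]/q[:,2:]); print(c['mtx'].tolist(),c['view'].round(4).tolist())
```

```text
1.1 [478.77018233 450.68315005 149.74671294] [-3.14092471e+00 -7.53331587e-04  2.78598399e+00]
[[317.53544096 202.43215297]
 [317.7364431  300.54658874]
 [316.84835323 -10.08715512]
 [316.34672893  79.88746012]]
[[310.8584085245404, 0.0, 317.28111291422005], [0.0, 310.8584085245404, 201.94424851799678], [0.0, 0.0, 1.0]] [[0.3489, 0.9372, 0.0006, -589.2114], [0.9005, -0.3354, 0.2767, -293.5876], [0.2595, -0.096, -0.9609, 247.1287], [0.0, 0.0, 0.0, 1.0]]
```

View pics/w1.png

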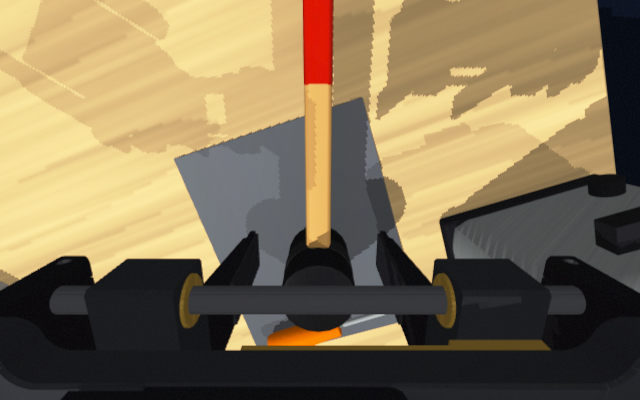

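The wrist view shows the handle centred between the fingers: its axis is at u≈317, with the red boundary at (317,83) against a predicted (316,80). It's aligned, so I'll descend and grip.

Emit:
step_arm:
  moves:
    - {"tz": 40}
    - {"tz": 80}
    - {"tz": 110}
    - {"tz": 119}
    - {"tz": 119}

```text
validation failed for argument at $.mo...
```

Emit:
step_arm:
  moves:
    - {"tz": 0}
    - {"tz": 0}
    - {"tz": 0}
    - {"tz": 0}
    - {"tz": 0}
    - {"tz": 0}
  grip: 0

```text
validation failed for argument at $.mo...
```

Emit:
step_arm:
  moves:
    - {"tz": 0}
    - {"tz": -10}
    - {"tz": -30}
    - {"tz": -60}
    - {"tz": -95}
    - {"tz": -125}
    - {"tz": -130}
    - {"tz": -130}

```text
validation failed for argument at $.mo...
```

Run:
```python
from h import *
from cell import env,optics
s=env.state(); print(s)
for n in ("scene",): cv2.imwrite("pics/s2.png",cv2.resize(optics.read_camera(n)["pixels"][200:400,300:560],None,fx=3,fy=3,interpolation=2))
```

```text
{'t': 1.15, 'joints': array([ 6.55865078e-01,  6.01253846e-01,  1.54119013e+00,  2.92786558e-04,
        9.99615163e-01, -5.60677997e-01]), 'qvel': array([ 1.72485755e-02, -1.02487571e-02, -1.85102879e-04, -1.69283269e-03,
        7.50792935e-05, -1.69976865e-03]), 'tau': array([-1.75839085e+00, -6.56629300e+01, -2.42336404e+01, -2.56479580e-03,
        5.79595228e-02, -1.61645282e-02]), 'eef_pos': array([478.19766605, 451.21025475, 150.11900174]), 'tcp_rot': array([-3.14132851e+00, -4.56606613e-04,  2.78718100e+00]), 'ft_force': array([-0.05512216, -0.45068751, -0.21298438]), 'moment': array([-0.04243487,  0.01095704,  0.03011911]), 'grip_force': 0.0, 'opening': 0.7350623972494224}
```

View pics/s2.png

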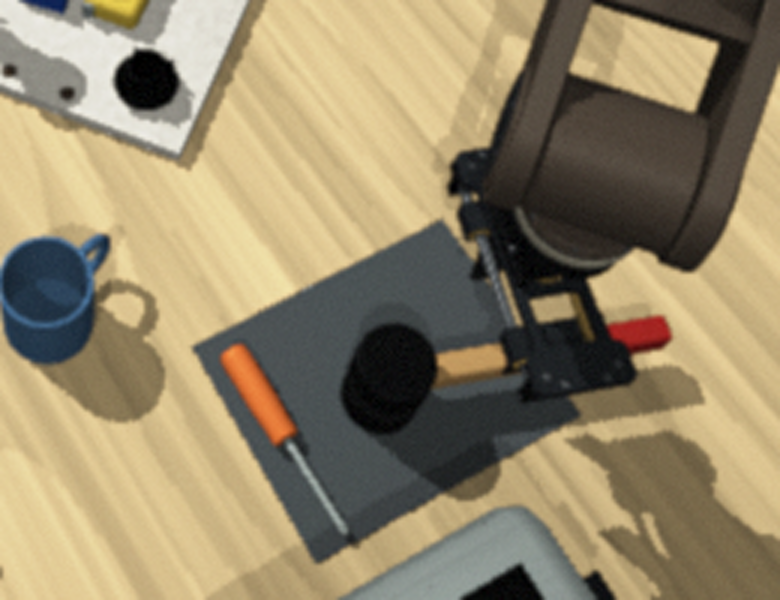

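The picture shows the mallet still standing untouched on the mat at (390,375), with the gripper above the handle. The calls were refused because each row needs all four keys.

Emit:
step_arm:
  moves:
    - {"tx": 0, "ty": 0, "tz": 40, "roll": 0}
    - {"tx": 0, "ty": 0, "tz": 80, "roll": 0}
    - {"tx": 0, "ty": 0, "tz": 110, "roll": 0}
    - {"tx": 0, "ty": 0, "tz": 119, "roll": 0}
    - {"tx": 0, "ty": 0, "tz": 119, "roll": 0}

```text
t: 1.62
eef_pos: [477.3, 451.1, 29.4]
tcp_rot: [-3.139, -0.002, 2.788]
ft_force: [-0.7, 0.2, 0.1]
opening: 0.738
grip_force: 0.0
```

Emit:
step_arm:
  moves:
    - {"tx": 0, "ty": 0, "tz": 0, "roll": 0}
    - {"tx": 0, "ty": 0, "tz": 0, "roll": 0}
    - {"tx": 0, "ty": 0, "tz": 0, "roll": 0}
    - {"tx": 0, "ty": 0, "tz": 0, "roll": 0}
    - {"tx": 0, "ty": 0, "tz": 0, "roll": 0}
    - {"tx": 0, "ty": 0, "tz": 0, "roll": 0}
  grip: 0

```text
t: 2.12
eef_pos: [479.4, 450.9, 31.9]
tcp_rot: [3.141, 0.001, 2.787]
ft_force: [-0.3, 0.0, 1.2]
opening: 0.372
grip_force: 0.0
```

Emit:
step_arm:
  moves:
    - {"tx": 0, "ty": 0, "tz": 0, "roll": 0}
    - {"tx": 0, "ty": 0, "tz": 0, "roll": 0}
    - {"tx": 0, "ty": 0, "tz": 0, "roll": 0}
    - {"tx": 0, "ty": 0, "tz": 0, "roll": 0}
    - {"tx": 0, "ty": 0, "tz": 0, "roll": 0}
    - {"tx": 0, "ty": 0, "tz": 0, "roll": 0}

```text
t: 2.62
eef_pos: [479.2, 450.9, 31.2]
tcp_rot: [3.141, 0.0, 2.787]
ft_force: [-0.2, 0.4, 1.6]
opening: 0.227
grip_force: 30.0
```

Emit:
step_arm:
  moves:
    - {"tx": 0, "ty": 0, "tz": -5, "roll": 0}
    - {"tx": 0, "ty": 0, "tz": -20, "roll": 0}
    - {"tx": 0, "ty": 0, "tz": -50, "roll": 0}
    - {"tx": 0, "ty": 0, "tz": -90, "roll": 0}
    - {"tx": 0, "ty": 0, "tz": -125, "roll": 0}
    - {"tx": 0, "ty": 0, "tz": -155, "roll": 0}
    - {"tx": 0, "ty": 0, "tz": -160, "roll": 0}
    - {"tx": 0, "ty": 0, "tz": -160, "roll": 0}

```text
t: 3.28
eef_pos: [479.3, 451.0, 192.7]
tcp_rot: [3.139, 0.001, 2.787]
ft_force: [0.3, -0.6, -3.7]
opening: 0.223
grip_force: 30.0
```

Run:
```python
from h import *
from cell import env,optics
s=env.state(); print(s['t'],s['moment'],s['eef_pos'],s['opening'])
a=optics.read_camera("scene")["pixels"][200:400,340:560]; b=optics.read_camera("wrist")["pixels"][:350,200:440]
cv2.imwrite("pics/s3.png",np.hstack([cv2.resize(a,(480,436)),cv2.resize(b,(299,436))]))
d=2.787
ax=np.array([70*np.cos(d),70*np.sin(d)])
print('a',now(560.5+ax[0],82+ax[1],160,d))
```

```text
3.2833 [0.06372476 0.18416104 0.02893575] [479.30051963 451.02567404 192.67822618] 0.2232515474766129
a (array([-135. , -316.8,   29.2]), np.float64(-0.0), 'rows', np.float64(8.3))
```

View pics/s3.png

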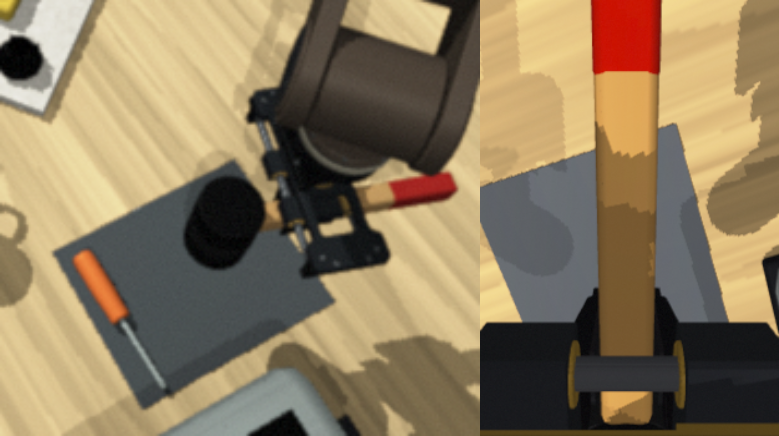

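The mallet is lifted and held: the scene crop shows its head at (225,220) off the mat, and in the wrist view the red boundary is at wrist row ≈58. I'll check its pitch from that, then hover over socket a.

Run:
```python
from h import *
# wrist cam relative to tool from the first wrist shot (pose 478.8,450.7,149.7, yaw 2.786)
M=np.array([[310.858,0,317.281],[0,310.858,201.944],[0,0,1]]);W=np.array([[0.3489,0.9372,0.0006,-589.2114],[0.9005,-0.3354,0.2767,-293.5876],[0.2595,-0.096,-0.9609,247.1287]])
y=2.786;c,s=np.cos(y),np.sin(y);p0=np.array([478.8,450.7,149.75])
for th in (-.15,-.1,-.05,0,.05,.1,.15):
  t=np.array([103*np.cos(th),0,-18.8-103*np.sin(th)-14*np.cos(th)]) # top edge of handle; th>0 = tail up
  P=p0+np.array([c*t[0],s*t[0],-t[2]]); q=M@(W@np.r_[P,1]); print(th,q[:2]/q[2])
```

```text
-0.15 [317.85531196  56.5043968 ]
-0.1 [317.88346937  52.80442538]
-0.05 [317.91396604  49.4886775 ]
0 [317.94694524  46.62004479]
0.05 [317.98254943  44.26941175]
0.1 [318.02091676  42.51620949]
0.15 [318.06217637  41.44884674]
```

Emit:
step_arm:
  moves:
    - {"tx": -135, "ty": -317, "tz": 0, "roll": 0}
    - {"tx": -135, "ty": -317, "tz": 0, "roll": 0}
    - {"tx": -135, "ty": -317, "tz": 0, "roll": 0}
    - {"tx": -135, "ty": -317, "tz": 0, "roll": 0}
    - {"tx": -135, "ty": -317, "tz": 0, "roll": 0}
    - {"tx": -135, "ty": -317, "tz": 0, "roll": 0}
    - {"tx": -135, "ty": -317, "tz": 0, "roll": 0}
    - {"tx": -135, "ty": -317, "tz": 0, "roll": 0}
    - {"tx": -135, "ty": -317, "tz": 20, "roll": 0}
    - {"tx": -135, "ty": -317, "tz": 32, "roll": 0}
    - {"tx": -135, "ty": -317, "tz": 32, "roll": 0}

```text
t: 4.3
eef_pos: [493.6, 105.4, 155.4]
tcp_rot: [-3.139, -0.007, 2.784]
ft_force: [-1.2, 0.3, -4.6]
opening: 0.234
grip_force: 30.0
```

Run:
```python
from h import *
from cell import env,optics
s=env.state(); print(s['t'],s['moment'],s['eef_pos'],s['tcp_rot'],s['ft_force'])
a=optics.read_camera("scene")["pixels"][120:300,240:460]; b=optics.read_camera("wrist")["pixels"][:350,200:440]; t=optics.read_camera("top")["pixels"][160:300,200:420]
cv2.imwrite("pics/s4.png",np.hstack([cv2.resize(a,(500,409),interpolation=2),cv2.resize(b,(280,409))]))
cv2.imwrite("pics/t4.png",t)
```

```text
4.3 [ 0.05128365  0.22020061 -0.07648775] [493.6258775  105.36227786 155.36116213] [-3.13860192 -0.00669795  2.78446286] [-1.16385529  0.25996    -4.58813639]
```

View pics/s4.png

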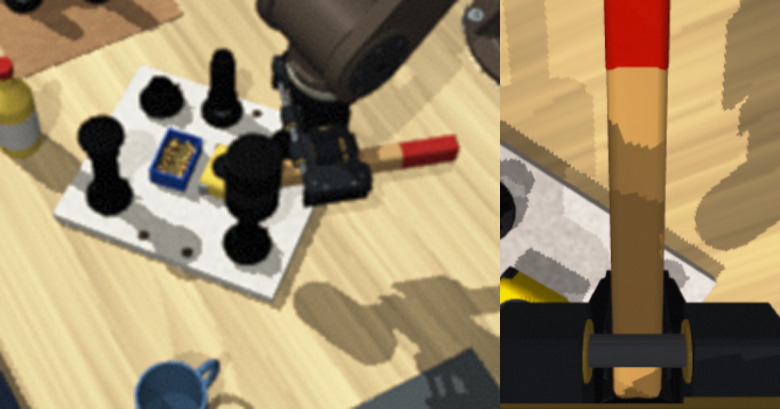

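The mallet head hangs over socket a (seen at (247,240) in the crop), and the handle is level: its wrist row is unchanged at about 58. Now the first blow.

Emit:
step_arm:
  moves:
    - {"tx": 0, "ty": 0, "tz": 20, "roll": 0}
    - {"tx": 0, "ty": 0, "tz": 45, "roll": 0}
    - {"tx": 0, "ty": 0, "tz": 70, "roll": 0}
    - {"tx": 0, "ty": 0, "tz": 84, "roll": 0}
    - {"tx": 0, "ty": 0, "tz": 84, "roll": 0}

```text
t: 4.87
eef_pos: [494.7, 107.7, 73.5]
tcp_rot: [-3.141, -0.002, 2.788]
ft_force: [-0.2, 1.2, -3.4]
opening: 0.234
grip_force: 30.0
```

Run:
```python
from cell import env
s=env.state(); print(s['t'],s['moment'],s['eef_pos'],s['tcp_rot'],s['ft_force'])
```

```text
4.8667 [0.0491827  0.16055209 0.0468068 ] [494.73618471 107.70230704  73.46307378] [-3.14084454e+00 -2.44078231e-03  2.78841271e+00] [-0.16595306  1.22223054 -3.35195116]
```

Emit:
step_arm:
  moves:
    - {"tx": 0, "ty": 0, "tz": -30, "roll": 0}
    - {"tx": 0, "ty": 0, "tz": -70, "roll": 0}
    - {"tx": 0, "ty": 0, "tz": -82, "roll": 0}
    - {"tx": 0, "ty": 0, "tz": -82, "roll": 0}

```text
t: 5.2
eef_pos: [497.1, 107.6, 160.7]
tcp_rot: [3.139, 0.006, 2.788]
ft_force: [1.0, -0.4, -3.7]
opening: 0.232
grip_force: 30.0
```

```bash
cat >> h.py <<'E'
def red(im):
    im=im.astype(int); m=(im[...,2]>100)&(im[...,1]<60)&(im[...,0]<60)
    m=m[:200,250:390]; r=np.where(m.sum(1)>10)[0]
    cols=np.where(m[:40].sum(0)>5)[0]+250
    return r.max(), cols.min(), cols.max()
E
python3 - <<'E'
from h import *
from cell import env,optics
s=env.state(); print(s['t'],s['moment'],s['eef_pos'],s['ft_force'])
b=optics.read_camera("wrist")["pixels"]; cv2.imwrite("pics/w5.png",b)
print(red(b))
a=optics.read_camera("scene")["pixels"]; cv2.imwrite("pics/s5.png",a)
s0=cv2.imread("pics/scene0.png")
# wrist 4 stored resized
w4=cv2.imread("pics/s4.png")[:,500:]; w4=cv2.resize(w4,(240,350)); z=np.zeros((400,640,3),np.uint8); z[:350,200:440]=w4; print('before',red(z))
def box(x0,y0,x1,y1,im):
    m=im[y0:y1,x0:x1].max(2)<45; ys,xs=np.where(m); return m.sum(),xs.min()+x0,xs.max()+x0,ys.min()+y0,ys.max()+y0,ys.mean()+y0
for im in (s0,a): print(box(335,210,362,240,im))
v=np.hstack([cv2.resize(s0[195:250,320:390],(350,275),interpolation=2),cv2.resize(a[195:250,320:390],(350,275),interpolation=2)])
v2=cv2.resize(b[:350,200:440],(171,250)); v=np.vstack([v,np.zeros((250,700,3),np.uint8)]); v[275:,:171]=v2
t=optics.read_camera("top")["pixels"]; cv2.imwrite("pics/t5.png",t)
t0=cv2.imread("pics/top0.png"); v[275:,180:430]=cv2.resize(t0[195:245,270:320],(250,250)); v[275:,440:690]=cv2.resize(t[195:245,270:320],(250,250)); cv2.imwrite("pics/v5.png",v)
E
```

```text
5.2 [ 0.10028041  0.16015959 -0.05670266] [497.1350335  107.5619695  160.68127136] [ 0.98196837 -0.40234728 -3.70760333]
(np.int64(51), np.int64(291), np.int64(343))
before (np.int64(58), np.int64(290), np.int64(344))
(np.int64(298), np.int64(339), np.int64(358), np.int64(217), np.int64(235), np.float64(226.43288590604027))
(np.int64(388), np.int64(339), np.int64(360), np.int64(210), np.int64(237), np.float64(224.05927835051546))
```

View pics/v5.png

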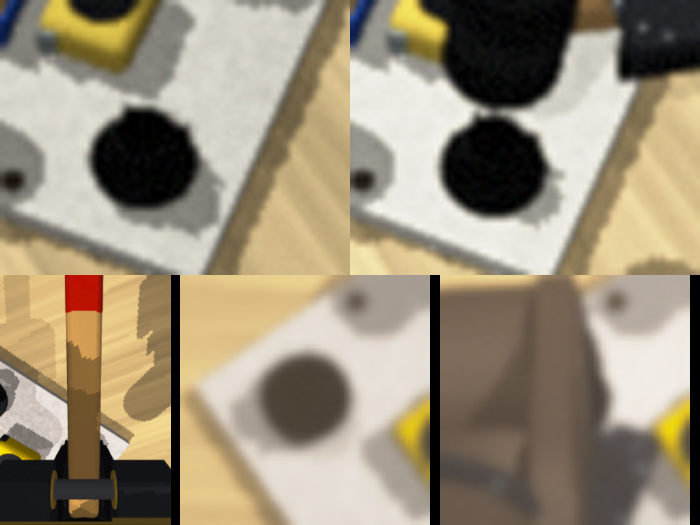

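Socket a has dropped: its shadow is smaller and its blob sits about 1.6–2 px lower at scene (349,226). The mallet looks pushed up a few mm in the grip. I'll put numbers on both.

```bash
cat >> h.py <<'E'
M=np.array([[310.858,0,317.281],[0,310.858,201.944],[0,0,1]]);W=np.array([[0.3489,0.9372,0.0006,-589.2114],[0.9005,-0.3354,0.2767,-293.5876],[0.2595,-0.096,-0.9609,247.1287]])
def wr(x,y_,up): # wrist pixel of a point in tool axes: x along, y across, up above TCP
    y=2.7865;c,s=np.cos(y),np.sin(y); P=np.array([478.5,450.9,149.9])+[c*x+s*y_,s*x-c*y_,up]; q=M@(W@np.r_[P,1]); return (q[:2]/q[2]).round(1)
def width(im,row):
    # handle width (edges of red) at a row
    im=im.astype(int); m=(im[row-2:row+3,:,2]>100)&(im[row-2:row+3,:,1]<60); return m.sum()/5
def shift(b0,b1,x0,y0,x1,y1): # blob drop in the scene picture, px
    f=lambda i:(i[y0-4:y1+4,x0-4:x1+4].max(2)).astype(np.float32)
    T=cv2.resize(f(b0)[4:-4,4:-4],None,fx=8,fy=8,interpolation=2); I=cv2.resize(f(b1),None,fx=8,fy=8,interpolation=2)
    r=cv2.matchTemplate(I,T,cv2.TM_CCOEFF_NORMED); _,v,_,l=cv2.minMaxLoc(r); return (l[0]-32)/8,(l[1]-32)/8,round(v,3)
E
python3 - <<'E'
from h import *
for up in (0,6): 
  for th in (-.08,0,.08):
    x=lambda d:(d*np.cos(th),d*np.sin(th)+up+18.8+14)
    print(up,th,*[wr(x(103)[0],k,x(103)[1]) for k in(-11,11)])
b=cv2.imread("pics/w5.png"); print(width(b,8),width(b,40))
s0=cv2.imread("pics/scene0.png");s5=cv2.imread("pics/s5.png"); print(shift(s0,s5,337,218,361,239))
for z in (29,18): print(proj('s',np.array([[560.3,82.6,z+5.]])))
E
```

```text
0 -0.08 [292.1  50.5] [343.9  50.4]
0 0 [290.4  45.6] [345.6  45.5]
0 0.08 [288.6  42. ] [347.5  42. ]
6 -0.08 [290.9  47.6] [345.1  47.6]
6 0 [289.1  42.4] [347.   42.3]
6 0.08 [287.2  38.4] [349.1  38.3]
53.0 52.0
(-0.125, 1.375, 0.981)
[[349.20309389 225.80754326]]
[[349.06725528 227.73989122]]
```

Emit:
step_arm:
  moves:
    - {"tx": 0, "ty": 0, "tz": 20, "roll": 0}
    - {"tx": 0, "ty": 0, "tz": 50, "roll": 0}
    - {"tx": 0, "ty": 0, "tz": 78, "roll": 0}
    - {"tx": 0, "ty": 0, "tz": 88, "roll": 0}
    - {"tx": 0, "ty": 0, "tz": 88, "roll": 0}

```text
t: 5.77
eef_pos: [493.3, 106.9, 65.8]
tcp_rot: [-3.139, -0.006, 2.787]
ft_force: [-0.6, 0.1, -3.8]
opening: 0.23
grip_force: 30.0
```

Emit:
step_arm:
  moves:
    - {"tx": 0, "ty": 0, "tz": 0, "roll": 0}

```text
t: 5.85
eef_pos: [494.7, 106.8, 67.5]
tcp_rot: [-3.14, -0.003, 2.787]
ft_force: [0.8, -0.2, -3.5]
opening: 0.228
grip_force: 30.0
```

Emit:
step_arm:
  moves:
    - {"tx": 0, "ty": 0, "tz": -30, "roll": 0}
    - {"tx": 0, "ty": 0, "tz": -70, "roll": 0}
    - {"tx": 0, "ty": 0, "tz": -86, "roll": 0}
    - {"tx": 0, "ty": 0, "tz": -86, "roll": 0}

```text
t: 6.18
eef_pos: [497.1, 106.9, 158.4]
tcp_rot: [3.139, 0.006, 2.787]
ft_force: [0.2, 0.2, -4.0]
opening: 0.227
grip_force: 30.0
```

Run:
```python
from h import *
from cell import env,optics
s=env.state(); print(s['t'],s['moment'],s['eef_pos'],s['ft_force'])
b=optics.read_camera("wrist")["pixels"]; cv2.imwrite("pics/w6.png",b)
print(red(b),width(b,8),width(b,40))
a=optics.read_camera("scene")["pixels"]; cv2.imwrite("pics/s6.png",a)
print(shift(cv2.imread("pics/scene0.png"),a,337,218,361,239))
d=1.8; print('b',now(432+70*np.cos(d),-13.3+70*np.sin(d),165,d))
```

```text
6.1833 [0.06734233 0.12730349 0.04658868] [497.1263639  106.85519812 158.4464895 ] [ 0.1715402   0.23003851 -3.96141875]
(np.int64(48), np.int64(293), np.int64(341)) 49.0 48.0
(-0.125, 1.375, 0.981)
b (array([ 56.4, -76.1, -10.1]), np.float64(0.987), 'rows', np.float64(7.9))
```

```bash
cat >> h.py <<'E'
def pitch(im):
    im=im.astype(int); m=(im[...,2]>100)&(im[...,1]<60)&(im[...,0]<60); m=m[:,250:390]
    rb=red(im)[0]; rows=np.arange(4,rb-4); w=np.array([m[r].sum() for r in rows])
    def res(p):
        th,L=p; out=[]
        d=np.linspace(L-5,L+40,30); e=np.array([[*wr(x*np.cos(th)-14*np.sin(th),-11,18.8+x*np.sin(th)+14*np.cos(th)),wr(x*np.cos(th)-14*np.sin(th),11,18.8+x*np.sin(th)+14*np.cos(th))[0]] for x in d])
        return np.r_[np.interp(rows,e[::-1,1],(e[:,2]-e[:,0])[::-1])-w-WB, 5*(np.interp(L,d,e[:,1])-rb)]
    r=least_squares(res,[-.05,100],diff_step=1e-2); return r.x.round(3),r.cost.round(1)
WB=1
E
sed -i 's/return (q\[:2\]\/q\[2\]).round(1)/return q[:2]\/q[2]/' h.py
python3 - <<'E'
from h import *
for f in ("w5","w6"): print(pitch(cv2.imread(f"pics/{f}.png")))
for f,c0,W_,H in (("s3",480,240,350),("s4",500,240,350)):
  w=cv2.resize(cv2.imread(f"pics/{f}.png")[:,c0:],(W_,H)); z=np.zeros((400,640,3),np.uint8); z[:H,200:440]=w; print(f,pitch(z))
E
```

```text
(array([-6.20000e-02,  1.01462e+02]), np.float64(1.5))
(array([ -0.167, 104.441]), np.float64(1.8))
s3 (array([-1.3000e-02,  9.8862e+01]), np.float64(7.5))
s4 (array([-8.0000e-03,  9.8477e+01]), np.float64(7.8))
```

Mallet pitch in the grip is -0.167 rad (head up) with a slight slide. That's workable, so for socket b I'll use a smaller overshoot.

Run:
```python
from h import *
d=1.8; print('b',now(432+65*np.cos(d),-13.3+65*np.sin(d),160,d))
```

```text
b (array([ 53.6, -80.3,  -5.1]), np.float64(0.987), 'rows', np.float64(7.9))
```

Emit:
step_arm:
  moves:
    - {"tx": 7, "ty": -10, "tz": -5, "roll": 0.123}
    - {"tx": 14, "ty": -20, "tz": -5, "roll": 0.247}
    - {"tx": 20, "ty": -30, "tz": -5, "roll": 0.37}
    - {"tx": 27, "ty": -40, "tz": -5, "roll": 0.494}
    - {"tx": 34, "ty": -50, "tz": -5, "roll": 0.617}
    - {"tx": 40, "ty": -60, "tz": -5, "roll": 0.74}
    - {"tx": 47, "ty": -70, "tz": -5, "roll": 0.864}
    - {"tx": 53.5, "ty": -80.5, "tz": -5, "roll": 0.987}
    - {"tx": 53.5, "ty": -80.5, "tz": -5, "roll": 0.987}
    - {"tx": 53.5, "ty": -80.5, "tz": -5, "roll": 0.987}
    - {"tx": 53.5, "ty": -80.5, "tz": -5, "roll": 0.987}

```text
t: 7.2
eef_pos: [417.7, 49.9, 159.4]
tcp_rot: [-3.141, -0.0, 1.803]
ft_force: [0.1, -0.3, -4.3]
opening: 0.226
grip_force: 30.0
```

Run:
```python
from h import *
from cell import env,optics
s=env.state(); print(s['t'],s['eef_pos'],s['tcp_rot'])
b=optics.read_camera("wrist")["pixels"]; print(pitch(b))
s=env.state(); print(s['eef_pos'],s['tcp_rot'])
a=optics.read_camera("scene")["pixels"]; cv2.imwrite("pics/s7.png",a); print(shift(cv2.imread("pics/scene0.png"),a,337,218,361,239))
```

```text
7.2 [417.72387857  49.89786995 159.42043171] [-3.14082299e+00 -3.76650672e-04  1.80273929e+00]
(array([ -0.366, 112.522]), np.float64(10.8))
[417.81147742  49.9624045  159.55014989] [-3.14104108e+00 -3.00634077e-04  1.80248991e+00]
(-0.125, 1.375, 0.981)
```

Run:
```python
from h import *
from cell import env,optics
b=optics.read_camera("wrist")["pixels"]; cv2.imwrite("pics/w8.png",b)
for f in ("w5","w6","w8"):
    im=cv2.imread(f"pics/{f}.png").astype(int); m=(im[...,2]>2.2*im[...,1])&(im[...,2]>40)&(im[...,2]>2.2*im[...,0])
    print(f,[(r,m[r,250:390].sum(),np.where(m[r])[0][[0,-1]].tolist()) for r in range(0,60,8) if m[r].any()])
    print([im[r,317].tolist() for r in (5,30,60,100)])
```

```text
w5 [(0, np.int64(53), [291, 343]), (8, np.int64(53), [291, 343]), (16, np.int64(53), [291, 343]), (24, np.int64(52), [292, 343]), (32, np.int64(52), [292, 343]), (40, np.int64(52), [292, 343]), (48, np.int64(51), [292, 342])]
[[0, 12, 186], [4, 19, 188], [83, 155, 211], [84, 157, 213]]
w6 [(0, np.int64(49), [293, 341]), (8, np.int64(49), [293, 341]), (16, np.int64(48), [294, 341]), (24, np.int64(48), [294, 341]), (32, np.int64(48), [294, 341]), (40, np.int64(48), [294, 341]), (48, np.int64(15), [294, 341])]
[[3, 17, 180], [4, 17, 180], [80, 152, 203], [56, 105, 140]]
w8 [(0, np.int64(49), [293, 341]), (8, np.int64(49), [293, 341]), (16, np.int64(49), [293, 341]), (24, np.int64(49), [293, 341]), (32, np.int64(49), [293, 341]), (40, np.int64(48), [294, 341]), (48, np.int64(15), [294, 341])]
[[3, 9, 108], [6, 10, 109], [46, 90, 121], [45, 91, 121]]
```

The pitch is unchanged; the reading came from shadow on the red end. Strike b.

Emit:
step_arm:
  moves:
    - {"tx": 0, "ty": 0, "tz": 20, "roll": 0}
    - {"tx": 0, "ty": 0, "tz": 46, "roll": 0}
    - {"tx": 0, "ty": 0, "tz": 74, "roll": 0}
    - {"tx": 0, "ty": 0, "tz": 90, "roll": 0}
    - {"tx": 0, "ty": 0, "tz": 90, "roll": 0}

```text
t: 7.77
eef_pos: [417.1, 50.0, 67.9]
tcp_rot: [-3.139, -0.001, 1.801]
ft_force: [0.6, 0.7, -3.2]
opening: 0.231
grip_force: 30.0
```

Emit:
step_arm:
  moves:
    - {"tx": 0, "ty": 0, "tz": -30, "roll": 0}
    - {"tx": 0, "ty": 0, "tz": -70, "roll": 0}
    - {"tx": 0, "ty": 0, "tz": -90, "roll": 0}
    - {"tx": 0, "ty": 0, "tz": -90, "roll": 0}

```text
t: 8.1
eef_pos: [419.3, 49.9, 164.4]
tcp_rot: [3.134, 0.002, 1.801]
ft_force: [1.3, 0.7, -4.0]
opening: 0.231
grip_force: 30.0
```

```bash
sed -i 's/m=(im\[\.\.\.,2\]>100)&(im\[\.\.\.,1\]<60)&(im\[\.\.\.,0\]<60)/m=(im[...,2]>2.2*im[...,1])\&(im[...,2]>40)\&(im[...,2]>2.2*im[...,0])/' h.py
python3 - <<'E'
from h import *
from cell import env,optics
b=optics.read_camera("wrist")["pixels"]; print(pitch(cv2.imread("pics/w8.png")),pitch(b))
s=env.state(); print(s['t'],s['eef_pos'],s['tcp_rot'])
a=optics.read_camera("scene")["pixels"]; cv2.imwrite("pics/s9.png",a); cv2.imwrite("pics/t9.png",optics.read_camera("top")["pixels"])
s0=cv2.imread("pics/scene0.png")
P=proj('s',np.array([[432.2,-13.3,32],[546.1,-165.4,32]])).round().astype(int); print(P)
for f in ("s7","s9"):
  im=cv2.imread(f"pics/{f}.png"); print([shift(s0,im,x-12,y-8,x+12,y+13) for x,y in P])
E
```

```text
(array([ -0.151, 104.089]), np.float64(1.7)) (array([ -0.147, 104.412]), np.float64(1.0))
8.15 [418.40012007  49.89102065 162.28434734] [3.13673846e+00 1.24974644e-03 1.80066070e+00]
[[369 183]
 [310 163]]
[(0.0, 0.125, 0.951), (0.0, 0.0, 0.999)]
[(-0.125, 1.375, 0.961), (0.0, 0.0, 0.999)]
```

Emit:
step_arm:
  moves:
    - {"tx": 0, "ty": 0, "tz": 20, "roll": 0}
    - {"tx": 0, "ty": 0, "tz": 46, "roll": 0}
    - {"tx": 0, "ty": 0, "tz": 76, "roll": 0}
    - {"tx": 0, "ty": 0, "tz": 95, "roll": 0}
    - {"tx": 0, "ty": 0, "tz": 95, "roll": 0}

```text
t: 8.67
eef_pos: [416.1, 50.1, 62.0]
tcp_rot: [-3.137, -0.002, 1.8]
ft_force: [0.3, -0.1, -3.8]
opening: 0.234
grip_force: 32.5
```

Emit:
step_arm:
  moves:
    - {"tx": 0, "ty": 0, "tz": -30, "roll": 0}
    - {"tx": 0, "ty": 0, "tz": -70, "roll": 0}
    - {"tx": 0, "ty": 0, "tz": -95, "roll": 0}
    - {"tx": 0, "ty": 0, "tz": -95, "roll": 0}

```text
t: 9.0
eef_pos: [418.7, 49.8, 162.7]
tcp_rot: [3.137, 0.001, 1.8]
ft_force: [0.6, -0.8, -2.5]
opening: 0.228
grip_force: 30.0
```

Run:
```python
from h import *
from cell import env,optics
b=optics.read_camera("wrist")["pixels"]; print(pitch(b))
s=env.state(); print(s['t'],s['eef_pos'],s['tcp_rot'])
a=optics.read_camera("scene")["pixels"]; cv2.imwrite("pics/s10.png",a); cv2.imwrite("pics/t10.png",optics.read_camera("top")["pixels"])
s0=cv2.imread("pics/scene0.png"); x,y=369,183
print(shift(s0,a,x-12,y-8,x+12,y+13),shift(s0,a,337,218,361,239))
```

```text
(array([ -0.199, 106.609]), np.float64(0.3))
9.05 [417.85205036  49.80923115 160.56529091] [3.13941159e+00 5.20996729e-04 1.80014806e+00]
(-0.125, 1.375, 0.957) (-0.125, 1.375, 0.982)
```

Both a and b read as fully driven: no further drop on the second blow. Now to c, travelling high, at yaw 3.7.

Run:
```python
from h import *
d=3.7; print(now(546+65*np.cos(d),-165.4+65*np.sin(d),205,d))
```

```text
(array([-260. ,   15.6,  -46.4]), np.float64(-1.9), 'rows', np.float64(15.2))
```

Emit:
step_arm:
  moves:
    - {"tx": 0, "ty": 0, "tz": -40, "roll": -0.1}
    - {"tx": -20, "ty": 1, "tz": -46, "roll": -0.22}
    - {"tx": -40, "ty": 2, "tz": -46, "roll": -0.34}
    - {"tx": -60, "ty": 4, "tz": -46, "roll": -0.46}
    - {"tx": -80, "ty": 5, "tz": -46, "roll": -0.58}
    - {"tx": -100, "ty": 6, "tz": -46, "roll": -0.7}
    - {"tx": -120, "ty": 7, "tz": -46, "roll": -0.82}
    - {"tx": -140, "ty": 8, "tz": -46, "roll": -0.94}
    - {"tx": -160, "ty": 10, "tz": -46, "roll": -1.06}
    - {"tx": -180, "ty": 11, "tz": -46, "roll": -1.18}
    - {"tx": -200, "ty": 12, "tz": -46, "roll": -1.3}
    - {"tx": -220, "ty": 13, "tz": -46, "roll": -1.42}

```text
t: 10.15
eef_pos: [479.4, -162.3, 203.2]
tcp_rot: [3.139, -0.004, -3.057]
ft_force: [0.5, 0.8, -4.2]
opening: 0.228
grip_force: 30.0
```

Run:
```python
from h import *
from cell import env
d=3.7; print(now(546+65*np.cos(d),-165.4+65*np.sin(d),160,d)); s=env.state();print(s['eef_pos'],s['tcp_rot'],s['joints'])
```

```text
(array([ -8.3, -38.4,  43.2]), np.float64(-0.474), 'rows', np.float64(3.8))
[ 479.40754574 -162.25151608  203.1516921 ] [ 3.13908987 -0.00430934 -3.05738613] [-4.56877875e-01  3.38507194e-01  1.85650438e+00 -9.12672233e-05
  9.51563921e-01 -2.11182217e+00]
```

Run:
```python
from h import *
d=3.6; print(now(546+65*np.cos(d),-165.4+65*np.sin(d),160,d))
```

```text
(array([ -5.6, -32.5,  43.2]), np.float64(-0.374), 'rows', np.float64(3.0))
```

Emit:
step_arm:
  moves:
    - {"tx": -2, "ty": -11, "tz": 0, "roll": -0.12}
    - {"tx": -4, "ty": -22, "tz": 0, "roll": -0.24}
    - {"tx": -5.5, "ty": -32.5, "tz": 0, "roll": -0.374}
    - {"tx": -5.5, "ty": -32.5, "tz": 25, "roll": -0.374}
    - {"tx": -5.5, "ty": -32.5, "tz": 45, "roll": -0.374}
    - {"tx": -5.5, "ty": -32.5, "tz": 45, "roll": -0.374}
    - {"tx": -5.5, "ty": -32.5, "tz": 45, "roll": -0.374}

```text
t: 10.73
eef_pos: [487.1, -193.1, 158.7]
tcp_rot: [3.137, -0.003, -2.69]
ft_force: [-0.1, 0.4, -3.3]
opening: 0.228
grip_force: 30.0
```

Run:
```python
from h import *
from cell import env,optics
b=optics.read_camera("wrist")["pixels"]; print(pitch(b))
d=3.6; print(now(546+65*np.cos(d),-165.4+65*np.sin(d),160,d)); s=env.state();print(s['eef_pos'],s['tcp_rot'],s['joints'][5])
a=optics.read_camera("scene")["pixels"];t=optics.read_camera("top")["pixels"]; cv2.imwrite("pics/s11.png",a);cv2.imwrite("pics/t11.png",t)
cv2.imwrite("pics/v11.png",np.hstack([cv2.resize(a[140:250,260:400],(510,400),interpolation=2),cv2.resize(t[165:285,270:357],(290,400),interpolation=2)]))
```

```text
(array([ -0.194, 107.78 ]), np.float64(3.8))
(array([ 0.5, -0.7,  0. ]), np.float64(-0.006), 'rows', np.float64(0.0))
[ 487.83500208 -193.33932904  160.03963039] [ 3.13934107e+00 -1.58537784e-03 -2.68936403e+00] -2.526277037782045
```

On position. Strike c.

Emit:
step_arm:
  moves:
    - {"tx": 0, "ty": 0, "tz": 20, "roll": 0}
    - {"tx": 0, "ty": 0, "tz": 46, "roll": 0}
    - {"tx": 0, "ty": 0, "tz": 75, "roll": 0}
    - {"tx": 0, "ty": 0, "tz": 92, "roll": 0}
    - {"tx": 0, "ty": 0, "tz": 92, "roll": 0}

```text
t: 11.3
eef_pos: [487.7, -193.2, 67.4]
tcp_rot: [3.14, -0.001, -2.689]
ft_force: [-0.3, -0.1, -4.0]
opening: 0.226
grip_force: 30.0
```

Emit:
step_arm:
  moves:
    - {"tx": 0, "ty": 0, "tz": -30, "roll": 0}
    - {"tx": 0, "ty": 0, "tz": -70, "roll": 0}
    - {"tx": 0, "ty": 0, "tz": -92, "roll": 0}
    - {"tx": 0, "ty": 0, "tz": -92, "roll": 0}

```text
t: 11.63
eef_pos: [490.2, -194.4, 167.2]
tcp_rot: [-3.134, 0.006, -2.689]
ft_force: [1.4, -0.5, -4.1]
opening: 0.229
grip_force: 30.0
```

Run:
```python
from h import *
from cell import env,optics
b=optics.read_camera("wrist")["pixels"]; print(pitch(b))
a=optics.read_camera("scene")["pixels"]; cv2.imwrite("pics/s12.png",a); cv2.imwrite("pics/t12.png",optics.read_camera("top")["pixels"])
s0=cv2.imread("pics/scene0.png")
for im in (cv2.imread("pics/s11.png"),a):
  for x,y in ((310,163),(369,183),(349,227)): print(shift(s0,im,x-12,y-8,x+12,y+13))
print(proj('s',np.array([[546,-165.4,34],[546,-165.4,23]])))
```

```text
(array([ -0.164, 107.372]), np.float64(3.5))
(0.0, 0.0, 0.999)
(-0.25, 1.25, 0.952)
(-0.125, 1.25, 0.975)
(0.0, 0.875, 0.985)
(-0.125, 1.25, 0.953)
(-0.125, 1.375, 0.975)
[[310.48904175 162.52564668]
 [310.60768092 164.69684512]]
```

Emit:
step_arm:
  moves:
    - {"tx": 0, "ty": 0, "tz": 20, "roll": 0}
    - {"tx": 0, "ty": 0, "tz": 46, "roll": 0}
    - {"tx": 0, "ty": 0, "tz": 78, "roll": 0}
    - {"tx": 0, "ty": 0, "tz": 98, "roll": 0}
    - {"tx": 0, "ty": 0, "tz": 98, "roll": 0}

```text
t: 12.2
eef_pos: [487.1, -193.2, 61.7]
tcp_rot: [3.139, -0.001, -2.69]
ft_force: [-3.1, 6.2, 8.8]
opening: 0.228
grip_force: 42.6
```

Emit:
step_arm:
  moves:
    - {"tx": 0, "ty": 0, "tz": -30, "roll": 0}
    - {"tx": 0, "ty": 0, "tz": -70, "roll": 0}
    - {"tx": 0, "ty": 0, "tz": -110, "roll": 0}
    - {"tx": 0, "ty": 0, "tz": -140, "roll": 0}
    - {"tx": 0, "ty": 0, "tz": -140, "roll": 0}

```text
t: 12.62
eef_pos: [489.6, -194.2, 207.5]
tcp_rot: [-3.136, 0.004, -2.689]
ft_force: [0.5, 0.3, -4.4]
opening: 0.232
grip_force: 30.0
```

Run:
```python
from h import *
from cell import env,optics
b=optics.read_camera("wrist")["pixels"]; print(pitch(b))
a=optics.read_camera("scene")["pixels"]; cv2.imwrite("pics/s13.png",a); t=optics.read_camera("top")["pixels"]; cv2.imwrite("pics/t13.png",t)
s0=cv2.imread("pics/scene0.png")
for x,y in ((310,163),(369,183),(349,227)): print(shift(s0,a,x-12,y-8,x+12,y+13))
# absolute: cut of dark blob rows, start vs. now; lower flange edge against model
for n,X,Y in (('a',560.3,82.6),('b',432.2,-13.3),('c',546.1,-165.4)):
    th=np.linspace(0,2*np.pi,200)
    for z in (29,26,24,18): # lowest row of flange rim underside
        P=proj('s',np.c_[X+31*np.cos(th),Y+31*np.sin(th),np.full(200,z)]); print(n,z,P[:,1].max().round(2),end=' ')
    x=int(round(P[P[:,1].argmax(),0])); y=int(P[:,1].max())
    for im in (s0,a):
        g=cv2.resize(im[y-10:y+8,x-2:x+3].max(2).astype(np.float32).mean(1)[:,None],(1,180),interpolation=1).ravel(); 
        k=np.where(g>90)[0]; k=k[k>20][0]; print('edge',(k+.5)/10-.5+y-10,end=' ')
    print()
```

```text
(array([ -0.149, 107.811]), np.float64(0.5))
(0.0, 1.125, 0.978)
(-0.25, 1.25, 0.953)
(-0.125, 1.375, 0.975)
a 29 236.45 a 26 236.97 a 24 237.31 a 18 238.33 edge 236.55 edge 237.65 
b 29 192.07 b 26 192.63 b 24 193.01 b 18 194.13 edge 192.65 edge 194.05 
c 29 171.75 c 26 172.33 c 24 172.72 c 18 173.88 edge 172.15 edge 172.85
```

Socket c met a 13 N reaction and its drop is only ~1.1 px, so I need a close look. I'll make one composite picture.

Run:
```python
from h import *
from cell import env,optics
b=optics.read_camera("wrist")["pixels"]; cv2.imwrite("pics/w13.png",b)
a=cv2.imread("pics/s13.png");s0=cv2.imread("pics/scene0.png")
R=lambda i,w,h:cv2.convertScaleAbs(cv2.resize(i,(w,h),interpolation=2),alpha=1.4,beta=20)
v=np.zeros((600,800,3),np.uint8)
v[:300,:400]=R(s0[140:245,260:400],400,300); v[:300,400:]=R(a[140:245,260:400],400,300)
v[300:,:400]=R(a[145:190,290:350],400,300)
v[300:,400:]=R(b[:,120:520],400,300)
cv2.imwrite("pics/v13.png",v)
```

```text
(no output)
```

View pics/v13.png

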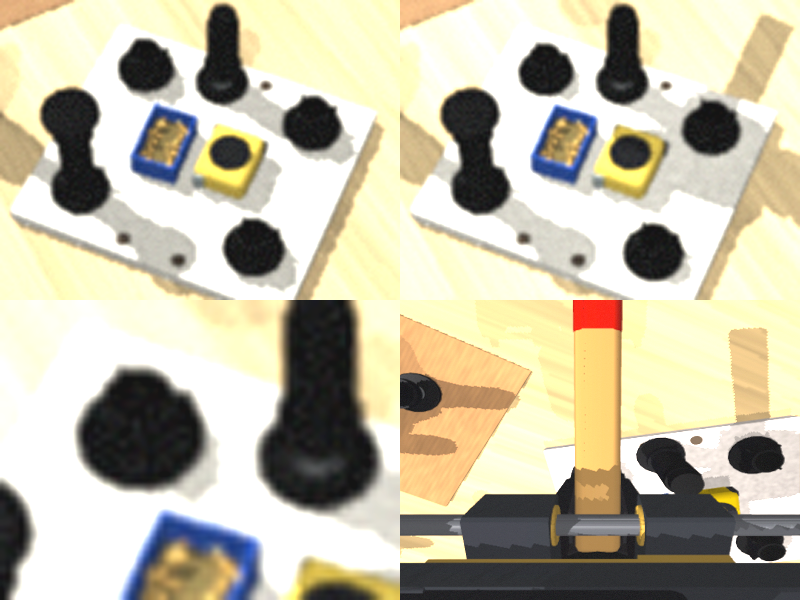

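The composite shows c still throwing a shadow under its flange (crop (200,480)), while a and b look seated. The wrist view shows the handle straight, with the red edge near (597,328). The mallet has probably shifted in the grip, so I'll stand it on the mat and regrip closer to the head.

Run:
```python
from h import *
d=2.787; print(now(540+68*np.cos(d),424+68*np.sin(d),205,d))
```

```text
(array([-270.1,  581.1,   -4. ]), np.float64(0.807), 'rows', np.float64(15.4))
```

Emit:
step_arm:
  moves:
    - {"tx": -17, "ty": 36, "tz": -4, "roll": 0.05}
    - {"tx": -34, "ty": 72, "tz": -4, "roll": 0.1}
    - {"tx": -51, "ty": 109, "tz": -4, "roll": 0.16}
    - {"tx": -68, "ty": 145, "tz": -4, "roll": 0.22}
    - {"tx": -84, "ty": 182, "tz": -4, "roll": 0.28}
    - {"tx": -101, "ty": 218, "tz": -4, "roll": 0.34}
    - {"tx": -118, "ty": 254, "tz": -4, "roll": 0.4}
    - {"tx": -135, "ty": 290, "tz": -4, "roll": 0.46}
    - {"tx": -152, "ty": 327, "tz": -4, "roll": 0.52}
    - {"tx": -169, "ty": 363, "tz": -4, "roll": 0.58}
    - {"tx": -186, "ty": 400, "tz": -4, "roll": 0.64}
    - {"tx": -203, "ty": 436, "tz": -4, "roll": 0.7}

```text
t: 13.82
eef_pos: [478.9, 289.2, 204.7]
tcp_rot: [-3.139, -0.003, 2.891]
ft_force: [1.6, -0.8, -3.8]
opening: 0.229
grip_force: 30.0
```

Run:
```python
from h import *
d=2.787; print(now(540+68*np.cos(d),424+68*np.sin(d),60,d))
```

```text
(array([ 41.9, 152.7, 144.7]), np.float64(0.104), 'rows', np.float64(5.1))
```

Emit:
step_arm:
  moves:
    - {"tx": 10, "ty": 35, "tz": 0, "roll": 0.1}
    - {"tx": 20, "ty": 70, "tz": 0, "roll": 0.1}
    - {"tx": 31, "ty": 110, "tz": 0, "roll": 0.1}
    - {"tx": 42, "ty": 148, "tz": 0, "roll": 0.1}
    - {"tx": 42, "ty": 148, "tz": 40, "roll": 0.1}
    - {"tx": 42, "ty": 148, "tz": 80, "roll": 0.1}
    - {"tx": 42, "ty": 148, "tz": 115, "roll": 0.1}
    - {"tx": 42, "ty": 148, "tz": 140, "roll": 0.1}
    - {"tx": 42, "ty": 148, "tz": 145, "roll": 0.1}
    - {"tx": 42, "ty": 148, "tz": 145, "roll": 0.1}

```text
t: 14.65
eef_pos: [474.5, 440.2, 58.8]
tcp_rot: [-3.136, -0.004, 2.794]
ft_force: [-0.0, 0.5, -2.8]
opening: 0.228
grip_force: 30.0
```

Run:
```python
from h import *
from cell import env,optics
d=2.787; print(now(540+68*np.cos(d),424+68*np.sin(d),30,d)); s=env.state();print(s['t'],s['eef_pos'],s['tcp_rot'],s['ft_force'])
b=optics.read_camera("wrist")["pixels"]; cv2.imwrite("pics/w14.png",b)
a=optics.read_camera("scene")["pixels"]; cv2.imwrite("pics/s14.png",a); t=optics.read_camera("top")["pixels"]; cv2.imwrite("pics/t14.png",t)
s0=cv2.imread("pics/scene0.png");t0=cv2.imread("pics/top0.png")
for x,y in ((310,163),(369,183),(349,227)): print('s',shift(s0,a,x-12,y-8,x+12,y+13))
for n,p in (('a',(560.3,82.6)),('b',(432.2,-13.3)),('c',(546.1,-165.4))):
    x,y=proj('t',np.array([[*p,32.]]))[0].round().astype(int); print('t',n,shift(t0,t,x-12,y-11,x+12,y+11))
    # centroid of dark in both views -> triangulate
    for im0,im1 in ((s0,t0),(a,t)):
        def cen(im,c,r):
            u,v=proj(c,np.array([[*p,28.]]))[0].round().astype(int); g=im[v-r:v+r+1,u-r:u+r+1].max(2); lo=70 if c=='t' else 50
            m=(g<lo+25).astype(np.uint8); _,l,st,ce=cv2.connectedComponentsWithStats(m); k=1+st[1:,4].argmax(); return ce[k]+[u-r,v-r],st[k,4]
        ct,cs=cen(im1,'t',13),cen(im0,'s',15); print(tri(ct[0],cs[0]).round(1),ct[1],cs[1])
```

```text
(array([ 0.9,  7.6, 28.8]), np.float64(0.007), 'rows', np.float64(0.7))
14.65 [474.51782386 440.19805253  58.78563626] [-3.13649513 -0.00351086  2.79357197] [-0.01038221  0.46965908 -2.81153025]
s (0.0, 1.125, 0.978)
s (-0.125, 1.25, 0.97)
s (-0.125, 1.25, 0.975)
t a (0.25, 0.25, 0.987)
[560.5  81.2  26.9] 199 330
[560.7  80.9  18. ] 170 309
t b (0.125, 0.0, 0.989)
[431.4 -13.7  27.6] 215 298
[431.6 -13.9  20.2] 188 278
t c (-0.125, 0.25, 0.99)
[ 543.4 -166.4   27.5] 203 270
[ 543.5 -167.2   20.1] 181 249
```

Emit:
step_arm:
  moves:
    - {"tx": 1, "ty": 7, "tz": 10, "roll": 0}
    - {"tx": 1, "ty": 7, "tz": 18, "roll": 0}
    - {"tx": 1, "ty": 7, "tz": 24, "roll": 0}
    - {"tx": 1, "ty": 7, "tz": 28, "roll": 0}
    - {"tx": 1, "ty": 7, "tz": 28, "roll": 0}
    - {"tx": 1, "ty": 7, "tz": 28, "roll": 0}

```text
t: 15.3
eef_pos: [477.1, 448.0, 33.9]
tcp_rot: [-3.141, -0.0, 2.794]
ft_force: [0.1, -0.5, -3.0]
opening: 0.227
grip_force: 30.0
```

Emit:
step_arm:
  moves:
    - {"tx": 0, "ty": 0, "tz": 3, "roll": 0}
    - {"tx": 0, "ty": 0, "tz": 3, "roll": 0}
    - {"tx": 0, "ty": 0, "tz": 3, "roll": 0}

```text
t: 15.55
eef_pos: [477.2, 448.1, 31.2]
tcp_rot: [3.141, 0.0, 2.794]
ft_force: [0.3, -0.9, -4.2]
opening: 0.231
grip_force: 30.0
```

Emit:
step_arm:
  moves:
    - {"tx": 0, "ty": 0, "tz": 3, "roll": 0}
    - {"tx": 0, "ty": 0, "tz": 3, "roll": 0}
    - {"tx": 0, "ty": 0, "tz": 3, "roll": 0}

```text
t: 15.8
eef_pos: [477.1, 448.0, 28.0]
tcp_rot: [-3.141, -0.0, 2.794]
ft_force: [-0.0, -0.1, -3.9]
opening: 0.231
grip_force: 30.0
```

Emit:
step_arm:
  moves:
    - {"tx": 0, "ty": 0, "tz": 4, "roll": 0}
    - {"tx": 0, "ty": 0, "tz": 4, "roll": 0}
    - {"tx": 0, "ty": 0, "tz": 4, "roll": 0}

```text
t: 16.05
eef_pos: [477.2, 448.1, 24.0]
tcp_rot: [3.142, -0.0, 2.794]
ft_force: [0.5, 0.1, -3.5]
opening: 0.23
grip_force: 30.0
```

Emit:
step_arm:
  moves:
    - {"tx": 0, "ty": 0, "tz": 3, "roll": 0}
    - {"tx": 0, "ty": 0, "tz": 3, "roll": 0}
    - {"tx": 0, "ty": 0, "tz": 3, "roll": 0}

```text
t: 16.3
eef_pos: [477.2, 448.1, 21.0]
tcp_rot: [3.142, -0.0, 2.794]
ft_force: [1.1, 0.5, -2.4]
opening: 0.229
grip_force: 30.0
```

Emit:
step_arm:
  moves:
    - {"tx": 0, "ty": 0, "tz": 3, "roll": 0}
    - {"tx": 0, "ty": 0, "tz": 3, "roll": 0}
    - {"tx": 0, "ty": 0, "tz": 3, "roll": 0}

```text
t: 16.55
eef_pos: [477.4, 448.2, 18.3]
tcp_rot: [3.141, 0.0, 2.794]
ft_force: [1.2, 0.3, 0.0]
opening: 0.226
grip_force: 30.0
```

Emit:
step_arm:
  moves:
    - {"tx": 0, "ty": 0, "tz": 0, "roll": 0}
    - {"tx": 0, "ty": 0, "tz": 0, "roll": 0}
    - {"tx": 0, "ty": 0, "tz": 0, "roll": 0}
    - {"tx": 0, "ty": 0, "tz": 0, "roll": 0}
    - {"tx": 0, "ty": 0, "tz": 0, "roll": 0}
    - {"tx": 0, "ty": 0, "tz": -13, "roll": 0}
    - {"tx": 0, "ty": 0, "tz": -13, "roll": 0}
    - {"tx": 0, "ty": 0, "tz": -13, "roll": 0}
  grip: 45

```text
t: 17.22
eef_pos: [477.6, 448.4, 32.3]
tcp_rot: [3.14, 0.001, 2.794]
ft_force: [0.1, -0.6, 0.4]
opening: 0.472
grip_force: 0.0
```

Run:
```python
from h import *
from cell import env,optics
b=optics.read_camera("wrist")["pixels"]; cv2.imwrite("pics/w15.png",b); print(pitch(b),red(b)); s=env.state(); print(s['t'],s['eef_pos'],s['tcp_rot'],s['ft_force'],s['opening'])
im=b.astype(int); m=(im[...,2]>2.2*im[...,1])&(im[...,2]>40)
print([np.where(m[r,250:390])[0][[0,-1]]+250 for r in (4,20,40)])
print('ref zero pitch',[ (L,wr(L,0,32.8)) for L in (98,103,108)])
```

```text
(array([-2.70000e-02,  1.01544e+02]), np.float64(3.7)) (np.int64(50), np.int64(289), np.int64(343))
17.2667 [477.39159316 448.23659545  31.8087004 ] [3.14060462e+00 5.71300299e-04 2.79377365e+00] [-0.49794496 -0.35047672 -0.39317952] 0.4753377796952055
[array([289, 343]), array([289, 342]), array([290, 342])]
ref zero pitch [(98, array([318.03465045,  59.21825763])), (103, array([318.02688005,  45.57634989])), (108, array([318.01893425,  31.62650236]))]
```

Emit:
step_arm:
  moves:
    - {"tx": -9, "ty": 0, "tz": 0, "roll": 0}
    - {"tx": -9, "ty": 0, "tz": 0, "roll": 0}
    - {"tx": -9, "ty": 0, "tz": 0, "roll": 0}

```text
t: 17.52
eef_pos: [486.2, 444.7, 30.9]
tcp_rot: [-3.142, -0.0, 2.793]
ft_force: [0.6, -0.4, 0.6]
opening: 0.473
grip_force: 0.0
```

Emit:
step_arm:
  moves:
    - {"tx": 0, "ty": 0, "tz": 0, "roll": 0}
    - {"tx": 0, "ty": 0, "tz": 0, "roll": 0}
    - {"tx": 0, "ty": 0, "tz": 0, "roll": 0}
    - {"tx": 0, "ty": 0, "tz": 0, "roll": 0}
    - {"tx": 0, "ty": 0, "tz": 0, "roll": 0}
    - {"tx": 0, "ty": 0, "tz": 0, "roll": 0}
    - {"tx": 0, "ty": 0, "tz": 0, "roll": 0}
  grip: 0

```text
t: 18.1
eef_pos: [485.6, 445.1, 31.1]
tcp_rot: [3.142, -0.0, 2.794]
ft_force: [-0.1, 0.6, -0.2]
opening: 0.232
grip_force: 30.0
```

Emit:
step_arm:
  moves:
    - {"tx": 0, "ty": 0, "tz": -10, "roll": 0}
    - {"tx": 0, "ty": 0, "tz": -40, "roll": 0}
    - {"tx": 0, "ty": 0, "tz": -80, "roll": 0}
    - {"tx": 0, "ty": 0, "tz": -120, "roll": 0}
    - {"tx": 0, "ty": 0, "tz": -155, "roll": 0}
    - {"tx": 0, "ty": 0, "tz": -170, "roll": 0}
    - {"tx": 0, "ty": 0, "tz": -170, "roll": 0}

```text
t: 18.68
eef_pos: [486.5, 445.7, 206.0]
tcp_rot: [3.136, 0.004, 2.794]
ft_force: [0.3, -0.9, -4.4]
opening: 0.228
grip_force: 30.0
```

Run:
```python
from h import *
from cell import env,optics
b=optics.read_camera("wrist")["pixels"]; cv2.imwrite("pics/w16.png",b); print(pitch(b),red(b)); s=env.state(); print(s['t'],s['eef_pos'],s['tcp_rot'])
d=3.6; print(now(545+58*np.cos(d),-165.8+58*np.sin(d),203,d))
```

```text
(array([-1.0000e-02,  1.0977e+02]), np.float64(0.8)) (np.int64(27), np.int64(289), np.int64(344))
18.7333 [485.75361718 445.11658029 202.90847118] [3.13916791e+00 1.48747713e-03 2.79379786e+00]
(array([-2.238e+02, -5.960e+02, -1.000e-01]), np.float64(-0.806), 'rows', np.float64(15.3))
```

Emit:
step_arm:
  moves:
    - {"tx": -14, "ty": -37, "tz": 0, "roll": -0.05}
    - {"tx": -28, "ty": -74, "tz": 0, "roll": -0.1}
    - {"tx": -42, "ty": -111, "tz": 0, "roll": -0.15}
    - {"tx": -56, "ty": -148, "tz": 0, "roll": -0.2}
    - {"tx": -70, "ty": -186, "tz": 0, "roll": -0.25}
    - {"tx": -84, "ty": -223, "tz": 0, "roll": -0.3}
    - {"tx": -98, "ty": -260, "tz": 0, "roll": -0.35}
    - {"tx": -112, "ty": -298, "tz": 0, "roll": -0.41}
    - {"tx": -126, "ty": -335, "tz": 0, "roll": -0.47}
    - {"tx": -140, "ty": -372, "tz": 0, "roll": -0.53}
    - {"tx": -154, "ty": -410, "tz": 0, "roll": -0.59}
    - {"tx": -168, "ty": -447, "tz": 0, "roll": -0.65}

```text
t: 19.73
eef_pos: [489.8, -34.3, 199.4]
tcp_rot: [3.14, -0.003, -2.836]
ft_force: [1.5, 0.4, -3.6]
opening: 0.228
grip_force: 30.0
```

Run:
```python
from h import *
d=3.6; print(now(545+58*np.cos(d),-165.8+58*np.sin(d),160,d))
```

```text
(array([  44.2, -150.9,   39.4]), np.float64(-0.153), 'rows', np.float64(3.9))
```

Emit:
step_arm:
  moves:
    - {"tx": 11, "ty": -38, "tz": 0, "roll": -0.05}
    - {"tx": 22, "ty": -75, "tz": 0, "roll": -0.1}
    - {"tx": 33, "ty": -112, "tz": 0, "roll": -0.15}
    - {"tx": 43, "ty": -146, "tz": 0, "roll": -0.15}
    - {"tx": 43, "ty": -146, "tz": 20, "roll": -0.15}
    - {"tx": 43, "ty": -146, "tz": 41, "roll": -0.15}
    - {"tx": 43, "ty": -146, "tz": 41, "roll": -0.15}
    - {"tx": 43, "ty": -146, "tz": 41, "roll": -0.15}

```text
t: 20.4
eef_pos: [492.5, -184.2, 158.4]
tcp_rot: [3.138, -0.003, -2.689]
ft_force: [-0.4, -0.1, -3.6]
opening: 0.23
grip_force: 30.0
```

Run:
```python
from h import *
from cell import env
d=3.6; print(now(545+58*np.cos(d),-165.8+58*np.sin(d),100,d)); print(env.state()['eef_pos'],env.state()['joints'][5])
```

```text
(array([ 2.8, -6.7, 58.4]), np.float64(-0.006), 'rows', np.float64(1.4))
[ 492.54130142 -184.19939438  158.41619731] -2.506401991028623
```

Emit:
step_arm:
  moves:
    - {"tx": 3, "ty": -6.5, "tz": 0, "roll": 0}
    - {"tx": 3, "ty": -6.5, "tz": 0, "roll": 0}
    - {"tx": 3, "ty": -6.5, "tz": 15, "roll": 0}
    - {"tx": 3, "ty": -6.5, "tz": 40, "roll": 0}
    - {"tx": 3, "ty": -6.5, "tz": 66, "roll": 0}
    - {"tx": 3, "ty": -6.5, "tz": 83, "roll": 0}
    - {"tx": 3, "ty": -6.5, "tz": 83, "roll": 0}
    - {"tx": 3, "ty": -6.5, "tz": 83, "roll": 0}

```text
t: 21.07
eef_pos: [494.1, -191.9, 77.4]
tcp_rot: [-3.142, 0.0, -2.689]
ft_force: [0.7, -0.2, -3.6]
opening: 0.23
grip_force: 30.0
```

Emit:
step_arm:
  moves:
    - {"tx": 0, "ty": 0, "tz": -30, "roll": 0}
    - {"tx": 0, "ty": 0, "tz": -70, "roll": 0}
    - {"tx": 0, "ty": 0, "tz": -83, "roll": 0}
    - {"tx": 0, "ty": 0, "tz": -83, "roll": 0}

```text
t: 21.4
eef_pos: [495.5, -192.5, 164.7]
tcp_rot: [-3.135, 0.005, -2.689]
ft_force: [0.4, -0.4, -3.6]
opening: 0.23
grip_force: 30.0
```

Run:
```python
from h import *
from cell import env,optics
b=optics.read_camera("wrist")["pixels"]; print(pitch(b),red(b))
a=optics.read_camera("scene")["pixels"]; cv2.imwrite("pics/s17.png",a)
s0=cv2.imread("pics/s14.png"); s=env.state(); print(s['t'],s['eef_pos'])
for x,y in ((310,163),(369,183),(349,227)): print('s',shift(s0,a,x-12,y-8,x+12,y+13))
```

```text
(array([-5.90000e-02,  1.12431e+02]), np.float64(0.1)) (np.int64(22), np.int64(291), np.int64(343))
21.5 [ 493.8397613  -191.70384665  160.74564944]
s (0.0, 0.0, 0.999)
s (-0.125, 0.125, 0.954)
s (0.0, 0.0, 0.999)
```

A further blow left c unmoved (0.0 px), with the mallet yielding in the grip, which points to the hard stop. To be sure, I'll give c one harder, full-speed blow.

Emit:
step_arm:
  moves:
    - {"tx": 0, "ty": 0, "tz": -30, "roll": 0}
    - {"tx": 0, "ty": 0, "tz": -30, "roll": 0}
    - {"tx": 0, "ty": 0, "tz": 5, "roll": 0}
    - {"tx": 0, "ty": 0, "tz": 46, "roll": 0}
    - {"tx": 0, "ty": 0, "tz": 86, "roll": 0}
    - {"tx": 0, "ty": 0, "tz": 86, "roll": 0}

```text
t: 22.0
eef_pos: [490.8, -190.4, 67.3]
tcp_rot: [3.134, -0.006, -2.69]
ft_force: [-1.4, 0.5, -4.3]
opening: 0.232
grip_force: 31.4
```

Emit:
step_arm:
  moves:
    - {"tx": 0, "ty": 0, "tz": -30, "roll": 0}
    - {"tx": 0, "ty": 0, "tz": -70, "roll": 0}
    - {"tx": 0, "ty": 0, "tz": -110, "roll": 0}
    - {"tx": 0, "ty": 0, "tz": -130, "roll": 0}
    - {"tx": 0, "ty": 0, "tz": -130, "roll": 0}

```text
t: 22.42
eef_pos: [495.2, -192.4, 208.8]
tcp_rot: [-3.136, 0.004, -2.689]
ft_force: [1.2, -0.9, -3.6]
opening: 0.231
grip_force: 30.7
```

```bash
sed -i 's/fx=8,fy=8/fx=24,fy=24/g; s/(l\[0\]-32)\/8,(l\[1\]-32)\/8/round((l[0]-96)\/24,2),round((l[1]-96)\/24,2)/; s/return (l/return (l/' h.py; sed -i 's/l\[0\]-32/l[0]-96/' h.py
python3 - <<'E'
from h import *
from cell import env,optics
b=optics.read_camera("wrist")["pixels"]; print(pitch(b),red(b))
a=optics.read_camera("scene")["pixels"]; cv2.imwrite("pics/s18.png",a)
s=env.state(); print(s['t'],s['eef_pos'])
L=[cv2.imread(f"pics/{f}.png") for f in ("scene0","s13","s14","s17")]
for r in L:
  for x,y in ((310,163),(369,183),(349,227)): print(shift(r,a,x-12,y-8,x+12,y+13),end=' ')
  print()
E
```

```text
(array([ -0.154, 116.701]), np.float64(0.0)) (np.int64(18), np.int64(293), np.int64(341))
22.5167 [ 493.48317962 -191.61463526  204.12604078]
(0.0, 1.08, 0.978) (-0.21, 1.25, 0.954) (-0.17, 1.29, 0.975) 
(0.0, 0.0, 0.999) (-0.04, 0.04, 0.995) (0.0, 0.0, 0.999) 
(0.0, 0.0, 0.999) (-0.08, -0.08, 0.956) (0.0, 0.0, 0.999) 
(0.0, 0.0, 0.999) (0.17, -0.08, 0.971) (0.0, 0.0, 0.999)
```

c stayed put even under the hard blow, so it is on its stop. I'll confirm the same for a and b from their second blows, and plan the way back to the mat.

Run:
```python
from h import *
r=lambda f:cv2.imread(f"pics/{f}.png")
print('a',shift(r("s5"),r("s6"),337,219,361,240),shift(r("s6"),r("s13"),337,222,361,240)); print('b',shift(r("s9"),r("s10"),357,175,381,196))
d=2.787; print(now(533+58.5*np.cos(d),421+58.5*np.sin(d),204,d))
```

```text
a (0.0, 0.0, 0.999) (0.0, 0.04, 0.999)
b (0.0, 0.04, 0.998)
(array([-2.628e+02,  5.760e+02,  1.000e-01]), np.float64(0.807), 'rows', np.float64(15.2))
```

Emit:
step_arm:
  moves:
    - {"tx": -17, "ty": 36, "tz": 0, "roll": 0.05}
    - {"tx": -34, "ty": 72, "tz": 0, "roll": 0.1}
    - {"tx": -50, "ty": 109, "tz": 0, "roll": 0.16}
    - {"tx": -66, "ty": 145, "tz": 0, "roll": 0.22}
    - {"tx": -83, "ty": 182, "tz": 0, "roll": 0.28}
    - {"tx": -100, "ty": 218, "tz": 0, "roll": 0.34}
    - {"tx": -116, "ty": 254, "tz": 0, "roll": 0.4}
    - {"tx": -132, "ty": 290, "tz": 0, "roll": 0.46}
    - {"tx": -149, "ty": 327, "tz": 0, "roll": 0.52}
    - {"tx": -166, "ty": 363, "tz": 0, "roll": 0.58}
    - {"tx": -182, "ty": 400, "tz": 0, "roll": 0.64}
    - {"tx": -199, "ty": 436, "tz": 0, "roll": 0.7}

```text
t: 23.52
eef_pos: [480.8, 289.1, 201.8]
tcp_rot: [-3.139, -0.003, 2.891]
ft_force: [0.8, 0.1, -3.8]
opening: 0.232
grip_force: 30.5
```

Run:
```python
from h import *
d=2.787; print(now(533+58.5*np.cos(d),421+58.5*np.sin(d),60,d))
```

```text
(array([ 40.3, 146.8, 141.8]), np.float64(0.104), 'rows', np.float64(5.0))
```

Emit:
step_arm:
  moves:
    - {"tx": 10, "ty": 35, "tz": 0, "roll": 0.1}
    - {"tx": 20, "ty": 70, "tz": 0, "roll": 0.1}
    - {"tx": 30, "ty": 110, "tz": 0, "roll": 0.1}
    - {"tx": 40, "ty": 147, "tz": 0, "roll": 0.1}
    - {"tx": 40, "ty": 147, "tz": 40, "roll": 0.1}
    - {"tx": 40, "ty": 147, "tz": 80, "roll": 0.1}
    - {"tx": 40, "ty": 147, "tz": 115, "roll": 0.1}
    - {"tx": 40, "ty": 147, "tz": 140, "roll": 0.1}
    - {"tx": 40, "ty": 147, "tz": 160, "roll": 0.1}
    - {"tx": 40, "ty": 147, "tz": 170, "roll": 0.1}
    - {"tx": 40, "ty": 147, "tz": 170, "roll": 0.1}

```text
t: 24.43
eef_pos: [477.9, 438.4, 30.1]
tcp_rot: [-3.136, -0.004, 2.794]
ft_force: [-0.6, -0.3, -2.7]
opening: 0.229
grip_force: 30.2
```

Emit:
step_arm:
  moves:
    - {"tx": 0, "ty": 0, "tz": 3, "roll": 0}
    - {"tx": 0, "ty": 0, "tz": 3, "roll": 0}
    - {"tx": 0, "ty": 0, "tz": 3, "roll": 0}

```text
t: 24.68
eef_pos: [479.9, 439.9, 32.2]
tcp_rot: [3.14, 0.001, 2.794]
ft_force: [0.2, -0.1, -3.3]
opening: 0.228
grip_force: 30.2
```

Emit:
step_arm:
  moves:
    - {"tx": 0, "ty": 0, "tz": 3, "roll": 0}
    - {"tx": 0, "ty": 0, "tz": 3, "roll": 0}
    - {"tx": 0, "ty": 0, "tz": 3, "roll": 0}

```text
t: 24.93
eef_pos: [479.6, 439.7, 28.6]
tcp_rot: [3.141, 0.0, 2.794]
ft_force: [0.1, 0.4, -4.2]
opening: 0.231
grip_force: 30.2
```

Emit:
step_arm:
  moves:
    - {"tx": 0, "ty": 0, "tz": 4, "roll": 0}
    - {"tx": 0, "ty": 0, "tz": 4, "roll": 0}
    - {"tx": 0, "ty": 0, "tz": 4, "roll": 0}

```text
t: 25.18
eef_pos: [479.5, 439.6, 23.9]
tcp_rot: [-3.141, -0.0, 2.794]
ft_force: [0.2, -0.7, -4.1]
opening: 0.229
grip_force: 30.2
```

Emit:
step_arm:
  moves:
    - {"tx": 0, "ty": 0, "tz": 3, "roll": 0}
    - {"tx": 0, "ty": 0, "tz": 3, "roll": 0}
    - {"tx": 0, "ty": 0, "tz": 3, "roll": 0}

```text
t: 25.43
eef_pos: [479.6, 439.7, 21.0]
tcp_rot: [3.142, -0.0, 2.794]
ft_force: [-0.4, -0.6, -3.2]
opening: 0.231
grip_force: 30.1
```

Emit:
step_arm:
  moves:
    - {"tx": 0, "ty": 0, "tz": 2, "roll": 0}
    - {"tx": 0, "ty": 0, "tz": 2, "roll": 0}
    - {"tx": 0, "ty": 0, "tz": 2, "roll": 0}

```text
t: 25.68
eef_pos: [479.8, 439.8, 20.2]
tcp_rot: [3.141, 0.001, 2.794]
ft_force: [-1.4, -2.6, 6.2]
opening: 0.227
grip_force: 30.0
```

Emit:
step_arm:
  moves:
    - {"tx": 0, "ty": 0, "tz": 2, "roll": 0}
    - {"tx": 0, "ty": 0, "tz": 2, "roll": 0}
    - {"tx": 0, "ty": 0, "tz": 2, "roll": 0}

```text
t: 25.93
eef_pos: [480.0, 439.8, 19.9]
tcp_rot: [3.14, 0.001, 2.794]
ft_force: [-5.6, -5.3, 23.0]
opening: 0.234
grip_force: 30.0
```

The mallet is on the mat. I'll ease off, open and lift clear.

Emit:
step_arm:
  moves:
    - {"tx": 0, "ty": 0, "tz": -2.5, "roll": 0}
    - {"tx": 0, "ty": 0, "tz": -2.5, "roll": 0}

```text
t: 26.1
eef_pos: [479.8, 439.8, 20.3]
tcp_rot: [3.141, 0.001, 2.794]
ft_force: [0.3, 0.1, -2.1]
opening: 0.231
grip_force: 30.1
```

Emit:
step_arm:
  moves:
    - {"tx": 0, "ty": 0, "tz": 0, "roll": 0}
    - {"tx": 0, "ty": 0, "tz": 0, "roll": 0}
    - {"tx": 0, "ty": 0, "tz": 0, "roll": 0}
    - {"tx": 0, "ty": 0, "tz": 0, "roll": 0}
    - {"tx": 0, "ty": 0, "tz": 0, "roll": 0}
    - {"tx": 0, "ty": 0, "tz": 0, "roll": 0}
    - {"tx": 0, "ty": 0, "tz": 0, "roll": 0}
    - {"tx": 0, "ty": 0, "tz": 0, "roll": 0}
    - {"tx": 0, "ty": 0, "tz": 0, "roll": 0}
  grip: 70

```text
t: 26.85
eef_pos: [479.6, 439.6, 19.6]
tcp_rot: [3.142, -0.0, 2.794]
ft_force: [-0.3, -0.8, -0.1]
opening: 0.727
grip_force: 0.0
```

Emit:
step_arm:
  moves:
    - {"tx": 0, "ty": 0, "tz": -20, "roll": 0}
    - {"tx": 0, "ty": 0, "tz": -50, "roll": 0}
    - {"tx": 0, "ty": 0, "tz": -85, "roll": 0}
    - {"tx": 0, "ty": 0, "tz": -120, "roll": 0}
    - {"tx": 0, "ty": 0, "tz": -140, "roll": 0}
    - {"tx": 0, "ty": 0, "tz": -140, "roll": 0}
    - {"tx": 0, "ty": 0, "tz": -140, "roll": 0}
    - {"tx": 0, "ty": 0, "tz": -140, "roll": 0}

```text
t: 27.52
eef_pos: [479.2, 439.3, 158.7]
tcp_rot: [-3.141, -0.001, 2.794]
ft_force: [0.6, 0.2, 0.2]
opening: 0.734
grip_force: 0.0
```

Run:
```python
from h import *
from cell import env,optics
s=env.state(); print(s['t'],s['eef_pos'],s['tcp_rot'],s['ft_force'])
a=optics.read_camera("scene"); t=optics.read_camera("top"); w=optics.read_camera("wrist")
for n,c in (('s19',a),('t19',t),('w19',w)): cv2.imwrite(f"pics/{n}.png",c["pixels"])
s0=cv2.imread("pics/scene0.png")
for x,y in ((310,163),(369,183),(349,227)): print(shift(s0,a['pixels'],x-12,y-8,x+12,y+13))
# red end of mallet and its head in the views
def redpts(im,x0,y0,x1,y1):
    i=im[y0:y1,x0:x1].astype(int); m=(i[...,2]>2.2*i[...,1])&(i[...,2]>2.2*i[...,0])&(i[...,2]>60); ys,xs=np.where(m); return np.array([xs.mean()+x0,ys.mean()+y0]),m.sum()
print('before',redpts(s0,480,280,560,340),redpts(cv2.imread("pics/top0.png"),140,250,185,300))
p=redpts(a['pixels'],440,260,560,360),redpts(t['pixels'],130,230,200,310); print(p); print(tri(p[1][0],p[0][0]))
p=redpts(s0,480,280,560,340),redpts(cv2.imread("pics/top0.png"),140,250,185,300); print('ref',tri(p[1][0],p[0][0]))
# dark head centroid in scene, start and now
for im in (s0,a['pixels']):
    g=im[285:365,395:475].max(2); m=(g<38).astype(np.uint8); _,l,st,ce=cv2.connectedComponentsWithStats(m); k=1+st[1:,4].argmax(); print('head',ce[k]+[395,285],st[k])
# wrist: handle's red rows/width against upright model
im=w['pixels'].astype(int); m=(im[...,2]>2.2*im[...,1])&(im[...,2]>40)&(im[...,2]>2.2*im[...,0]); r=np.where(m.sum(1)>8)[0]; print(r.min(),r.max(),[np.where(m[k])[0][[0,-1]] for k in (5,30,60) if m[k].any()])
up=64-s['eef_pos'][2]
for L in (105,110,115,120): print(L,wr(L,-11,up),wr(L,11,up))
```

```text
27.5167 [479.15041792 439.31396072 158.74582984] [-3.14060581e+00 -7.01396793e-04  2.79380981e+00] [0.55522815 0.19738247 0.18481902]
(0.0, 1.08, 0.979)
(-0.12, 1.25, 0.971)
(-0.17, 1.29, 0.976)
before (array([509.59109312, 311.8097166 ]), np.int64(247)) (array([158.71755725, 280.6259542 ]), np.int64(131))
((array([512.81967213, 306.46448087]), np.int64(183)), (array([nan, nan]), np.int64(0)))
[nan nan nan]
ref [353.53883411 497.86510601  54.09029539]
head [429.16535433 325.93925759] [ 19  23  31  37 889]
head [430.23156682 321.66359447] [ 20  19  31  37 868]
0 319 [array([305, 333]), array([305, 332]), array([305, 332])]
105 [303.65404543  76.12548524] [331.45953141  76.08914618]
110 [303.56876405  69.30707042] [331.53152897  69.27065539]
115 [303.4825124   62.41108078] [331.60434564  62.37459039]
120 [303.39527383  55.43618485] [331.6779955   55.39961977]<stdin>:10: RuntimeWarning: Mean of empty slice.
  ret = ret.dtype.type(ret / rcount)
```

The mallet's head silhouette is the same upright shape as at the start, 31x37 px and about 4 px from where it stood. That puts it near the mat centre, with the handle level and the gripper clear above it. Handing in.

```bash
python3 -c "
from cell import env
print(env.job_done())"
```

```text
the job is handed in; nothing more can be done
None
```

I handed the job in at about 27.5 s, with no verdict shown: camera checks put all three sockets home (a repeat blow moved none of them further), and the mallet is standing released on its face near the mat centre.

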